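# Clear the offcuts and turn the welded tubes end for end

### The job

The red-capped ends of the two square tubes in the blue cradle are finished; set the job up for the other ends. First, with the tubes still in the cradle, clear every offcut lying on the bench beside the cradle into the green scrap bin. Then turn each tube end for end and lay it back flat and centred in the cradle saddles, one tube to a lane, with its red end at the far end of the cradle, away from the robot; do not knock the tubes against the yellow posts and leave the magnet, marker and spanner alone.

Things in the scene. Friction and masses are not known exactly. Their poses are not given: they have to be found in the camera images.
- fixture: Blue fixed cradle, bed 250 (x) x 200 (y) x 8 mm; origin under its centre on the bench, z up. Two lanes along y at x = -55, +55 mm; each has 2 saddles (16 mm along y) at y = -45, +45: floor 30 mm above the bench, cheeks 36 mm apart, flared outward from 43 to 54 mm high; open between them down to the bed. Its +y end is the far end from the robot, its +x side faces the bin (yaw -1.94 to -1.54).
- posts: The six yellow upright posts fixed on the cradle, 12 mm thick, tops 75 mm above the bench, at x = -107, 0, +107 and y = -70, +70 mm in the cradle's frame (the same origin and axes as fixture).
- bin: Fixed green open sheet-steel scrap bin, 210 x 210 x 70 mm outside, walls and floor 4 mm; origin at the centre of its underside, z up.
- tube_a_mid (a point): Centre of a loose square steel tube, 30 x 30 x 180 mm, about 0.28 kg; its y axis runs along the tube towards the red-capped end. Starts in the cradle, one tube to a lane, red end towards the cradle's -y (to the robot). Seated, its centre is 45 mm above the bench, between the two saddles of a lane (y = 0 in the cradle's frame).
- tube_a_red (a point): Centre of that tube's end face with the red plastic cap, 90 mm from the tube's centre along its +y.
- tube_a_bare (a point): Centre of that tube's bare, uncapped end face, 90 mm from the tube's centre along its -y.
- tube_b_mid (a point): Centre of a loose square steel tube, 30 x 30 x 180 mm, about 0.28 kg; its y axis runs along the tube towards the red-capped end. Starts in the cradle, one tube to a lane, red end towards the cradle's -y (to the robot). Seated, its centre is 45 mm above the bench, between the two saddles of a lane (y = 0 in the cradle's frame).
- tube_b_red (a point): Centre of that tube's end face with the red plastic cap, 90 mm from the tube's centre along its +y.
- tube_b_bare (a point): Centre of that tube's bare, uncapped end face, 90 mm from the tube's centre along its -y.
- offcut_1_mid (a point): Centre of a loose offcut of the same square tube, 68 (x) x 30 x 30 mm, 0.11 kg; lies on the bench between the cradle and the scrap bin, x along its length. May be absent.
- offcut_2_mid (a point): Centre of a loose offcut of the same square tube, 68 (x) x 30 x 30 mm, 0.11 kg; lies on the bench between the cradle and the scrap bin, x along its length. May be absent.
- offcut_3_mid (a point): Centre of a loose offcut of the same square tube, 68 (x) x 30 x 30 mm, 0.11 kg; lies on the bench between the cradle and the scrap bin, x along its length. May be absent.
- offcut_4_mid (a point): Centre of a loose milled steel block, an offcut, 55 (x) x 30 (y) x 26 (z) mm, 0.33 kg; lies on the bench between the cradle and the scrap bin, x along its length. May be absent.
- offcut_5_mid (a point): Centre of a loose milled steel block, an offcut, 55 (x) x 30 (y) x 26 (z) mm, 0.33 kg; lies on the bench between the cradle and the scrap bin, x along its length. May be absent.
- magnet: Red and grey welding magnet, 82 x 82 x 15 mm, lying on the bench beyond the offcuts; a bystander; origin at its underside.
- marker: White and yellow paint marker, 120 mm long, 18 mm high, lying on the bench in front; a bystander.
- spanner: Combination spanner, 218 mm long, 7 mm thick, lying on the bench in front; a bystander.
Not all that is in view belongs to the job. What is shaped like the part that bears offcut_4_mid but pink or turquoise is not meant.

How it is judged:
By the outcome, as a careful person would: the job done as asked, in the order asked, and still so for the second after the job is handed in, with the robot touching nothing.
Of offcut_1, offcut_2, offcut_3, offcut_4, offcut_5 only 3 to 5 are there at a start; the rules pass over those that are not, and their reading is None.
At some moment in a run one of offcut_1, offcut_2, offcut_3, offcut_4, offcut_5 may be knocked a few centimetres aside while the robot is not near it.
It also fails if it takes over 210 s, if anything falls off the work surface, if the arm or the gripper's body presses on something with over 40 N, if the wrist force passes 120 N, or if a joint passes its speed limit or range.

### The arm

A 6-joint arm with a two-finger parallel gripper is mounted at the origin on a cart in front of the work surface, level with it; the furniture and walls round the work are solid. World frame = base frame: x ahead of the robot, y to its left, z up, the work surface at z = 0. Lengths are in m, angles in rad, forces in N, time in s.
With the tool pointing down it reaches from about 0.35 to 0.975 m from the base axis. Payload 17.4 kg.
Tool frame: the origin (TCP) lies midway between the tips of the shut fingers; the grasp point (between the pads) lies 19 mm behind it; z points along the fingers, y is the direction in which the jaws open and shut (so a half turn about z gives the same grasp; the last joint's range is limited). The gripper opens to 85 mm and grips with 20 to 120 N. Pads are 22 mm wide; open, the fingers measure 114 mm over their backs; the gripper's body (76 mm by 85 mm) begins 54 mm behind the grasp point. The pads swing forward as they close: fully open they stand 13 mm farther back than shut.
Start: joints at [1.131, 0.116, 1.442, -0, 1.584, -0.038], TCP at [0.264, 0.621, 0.231] pointing down, gripper open.
Joint ranges: [-2.83, 2.83], [-0.83, 2.19], [0.07, 2.5], [-1.14, 4.28], [0.01, 3], [-2.97, 2.97]. Speed limits (rad/s): [1.89, 1.89, 2.22, 3.14, 3.14, 3.14].

### API

Orientations are given as a unit quaternion [x, y, z, w].
In Python, from bench import readout, capture, workorder gives the robot as it stands. The module is installed in compiled form; this text tells all that it offers.
- The arm moves only by the tool apply_moves, never from a script. Its argument "series" is a list of rows, each an object with "delta_pos": the shift along the tool's x, y, z in m, a list of three; "spin": the turn about the tool's z in rad. A call has 1 to 12 rows; each row shifts and turns the commanded pose from where the row before left it, along the tool's axes as they then stand; what a row does not reach is not made up. A row lasts 1/10 s, in which the tool goes at most 50 mm and 8.59 degrees, less where a joint would pass 70% of its speed; a pose out of reach is approached as far as the arm can. A call with a gripper value outside its range is refused whole. "gripper" is the finger opening in m, from 0 to 0.0854, set as the call begins (left out, the last holds). The fingers move at their own pace and stop on an object; the grip force is fixed at half the most. Time passes only in rows, so rows that do not move let the fingers close. It gives the time, the measured TCP pose, the force and the opening at its end, in the units of the state.
- readout.get_state(): the state, without advancing time (a new reading comes with each control period).
- capture(name): name is "scene" or "top" or "wrist"; returns a dict with "color" (384x512x3 uint8, red, green, blue), "depth" (384x512 float32, m along the optical axis (not along the pixel's ray), 0 where there is no reading), "fovy" (degrees; the focal length in pixels is half the picture's height over the tangent of half this angle, whatever the lens; pixels are square), "cx", "cy" (the principal point, pixels), "dist_coeffs" ([k1, k2, p1, p2, k3] as OpenCV has them; the pictures are not rectified), "position" and "attitude" of the camera in the world. Camera axes: x right, y down, z forward; pixel columns grow to the right and rows downward; lengths in m; the calibration is good to about 2 mm. A picture is of the moment at which its call begins.
- workorder.job_done(): hands the job in, once; it reports no verdict.
The state is a dict: "time": time; "joint_positions": joint angles; "qd": joint speeds; "joint_torque": joint torques, N m; "tool_pos": TCP position; "eef_rot": TCP orientation; "wrist_force": force on the tool from outside, world axes, zero at the start; "moment": the same for the moment, N m; "width": opening from 0.0 (shut) to 1.0 (fully open).
Only numpy, scipy, OpenCV 4.12 (cv2) and the standard library are available. Lean on these libraries where they do the work, as an engineer would, in place of code of your own. Each camera call takes 0.05 s, during which the arm holds its last target. There are 200 camera calls.

## Working session

There is one attempt and no reset: what is moved stays moved. The work goes in short steps, Python scripts to look and compute and a tool call to move; the robot and the scene stay as the last step left them, time stands still between calls to the robot, and variables do not carry over. Pictures are saved under pics/ and viewed, on a budget of 14 in all, crops included, one or two more only if the job needs it, and the job is handed in when it is done.

Besides the shell and the picture viewer there is one more tool, called after "Emit:" as a command line: name --argument value ..., lists and objects as JSON in quotes. apply_moves: Moves the arm, as the interface text tells. Its arguments: {"type":"object","properties":{"series":{"type":"array"},"gripper":{"type":"number"}},"required":["series"]}

```bash
mkdir -p pics && cat > h.py <<'E'
import numpy as np, cv2
from bench import readout, capture, workorder
from scipy.spatial.transform import Rotation as R
def att(c):
    a=np.array(c["attitude"],float)
    return a if a.shape==(3,3) else R.from_quat(a).as_matrix()
def cloud(c):
    d=c["depth"];h,w=d.shape;f=h/2/np.tan(np.radians(c["fovy"])/2)
    K=np.array([[f,0,c["cx"]],[0,f,c["cy"]],[0,0,1]])
    u,v=np.meshgrid(np.arange(w),np.arange(h))
    p=cv2.undistortPoints(np.stack([u,v],-1).reshape(-1,1,2).astype(float),K,np.array(c["dist_coeffs"],float)).reshape(h,w,2)
    P=np.dstack([p*d[...,None],d])@att(c).T+np.array(c["position"])
    P[d==0]=np.nan
    return P
def save(n,img,s=1):
    cv2.imwrite("pics/"+n,cv2.resize(img[...,::-1],None,fx=s,fy=s,interpolation=cv2.INTER_CUBIC))
E
python3 - <<'E'
from h import *
for n in("top","scene"):
    c=capture(n);np.savez(n+"0.npz",**c);print(n,c["position"],c["attitude"],c["fovy"],c["dist_coeffs"]);save(n+"0.png",c["color"],1.5)
print(readout.get_state())
E
```

```text
top [ 0.31154641 -0.03814377  1.012919  ] [ 0.70369369 -0.70341013  0.07391583 -0.06757091] 52.47584870539992 [-0.04909324  0.          0.          0.          0.        ]
scene [-0.15518659 -0.50187942  1.04521432] [ 0.8367567  -0.42674912  0.16327382 -0.30176992] 48.220647367491694 [-0.02356503  0.          0.          0.          0.        ]
{'time': 0.1, 'joint_positions': array([ 1.13117235e+00,  1.16427575e-01,  1.44222236e+00, -2.15816261e-05,
        1.58400189e+00, -3.78099693e-02]), 'qd': array([-1.86622049e-04, -2.46636219e-03, -5.52116940e-05, -1.50629731e-03,
        3.00077415e-03,  2.38085259e-04]), 'joint_torque': array([ 2.81035958e-03, -7.33668780e+01, -6.33787107e+01, -6.54363203e-05,
        5.38554654e-03, -4.93102476e-06]), 'tool_pos': array([0.26392772, 0.62106562, 0.2306282 ]), 'eef_rot': array([ 1.99558277e-01,  9.79885817e-01, -5.17117663e-04, -1.14739484e-04]), 'wrist_force': array([ 0.14702886,  0.31187714, -0.92147488]), 'moment': array([-0.01733925,  0.00709429,  0.03116397]), 'width': 0.9982810568810065}
```

View pics/top0.png

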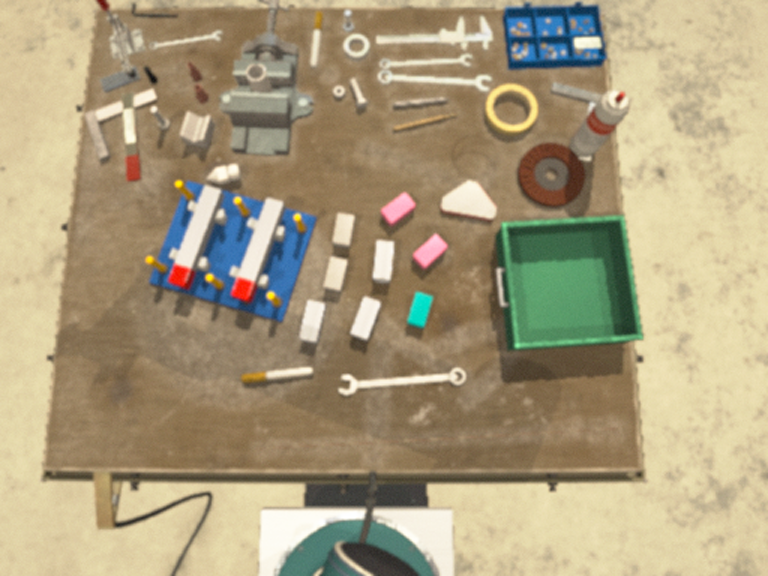

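View pics/scene0.png

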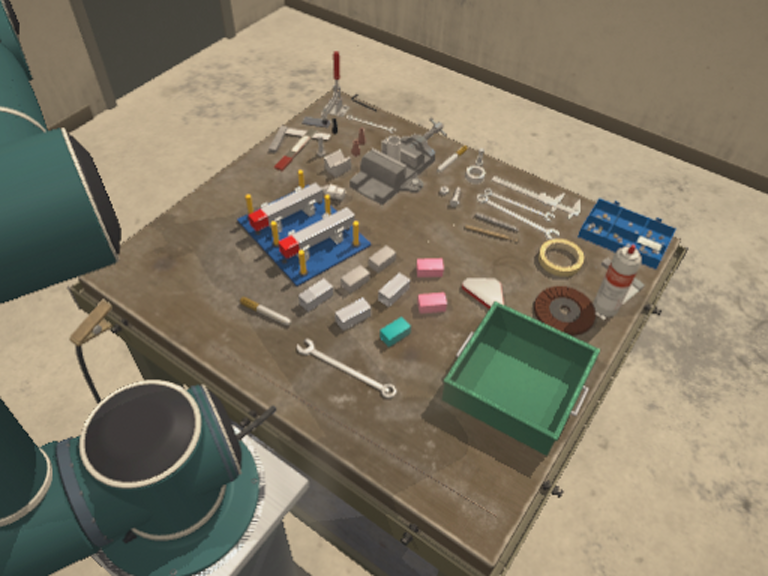

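Top view (768x576 px): the cradle is at (235,250) with its two red ends nearer the robot. Five candidates lie beside it: light tubes at (383,261), (365,319) and (312,322), and tan-grey blocks at (343,232) and (335,275). Pink (398,208), (430,250) and turquoise (420,310) are decoys. I'll measure these and confirm them in one crop.

```bash
cat >> h.py <<'E'
def rects(P,col,zlo,zhi,xr,yr,amin=60):
    """components by height; returns world rect of near-top points"""
    z=P[...,2];m=(z>zlo)&(z<zhi)&(P[...,0]>xr[0])&(P[...,0]<xr[1])&(P[...,1]>yr[0])&(P[...,1]<yr[1])
    n,l,s,ce=cv2.connectedComponentsWithStats(m.astype(np.uint8),connectivity=4)
    out=[]
    for i in range(1,n):
        if s[i,4]<amin: continue
        q=P[l==i];zt=np.percentile(q[:,2],80);k=(l==i)&(abs(z-zt)<.006)
        (c,(a,b),t)=cv2.minAreaRect((P[k][:,:2]*1000).astype(np.float32))
        t=np.radians(t)
        if b>a: a,b,t=b,a,t+np.pi/2
        t=(t+np.pi/2)%np.pi-np.pi/2
        out.append(dict(px=ce[i].round(),c=np.array(c)/1000,L=a,W=b,yaw=t,z=zt,col=np.median(col[k],0).astype(int)))
    return out
E
python3 - <<'E'
from h import *
T=np.load("top0.npz");c={k:T[k] for k in T.files};c["fovy"]=float(c["fovy"])
P=cloud(c);col=c["color"]
print(np.nanmedian(P[300:305,60:300,2]))
for r in rects(P,col,.014,.08,(.2,.75),(-.45,.45)):print({k:(np.round(v,3).tolist() if not isinstance(v,float) else round(v,3)) for k,v in r.items()})
hsv=cv2.cvtColor(col,cv2.COLOR_RGB2HSV)
m=(abs(hsv[...,0].astype(int)-108)<12)&(hsv[...,1]>150)&(P[...,2]<.016)&(P[...,1]>0.05)&(P[...,0]<.8)
print("blue",cv2.minAreaRect((P[m][:,:2]*1000).astype(np.float32)),np.nanmedian(P[m][:,2]))
y=(abs(hsv[...,0].astype(int)-24)<7)&(hsv[...,1]>170)&(P[...,2]>.06)&(P[...,2]<.085)
n,l,s,ce=cv2.connectedComponentsWithStats(y.astype(np.uint8))
for i in range(1,n):
    if s[i,4]>2:print("post",ce[i].round(),np.round(np.nanmean(P[l==i],0),3),s[i,4])
for nm,mm in(("red",((hsv[...,0]<8)|(hsv[...,0]>172))&(hsv[...,1]>180)&(P[...,2]>.05)&(P[...,2]<.07)),):
    n,l,s,ce=cv2.connectedComponentsWithStats(mm.astype(np.uint8))
    for i in range(1,n):
        if s[i,4]>10:print(nm,ce[i].round(),np.round(np.nanmean(P[l==i],0),3))
save("crop0.png",col[110:240,80:350],2.9)
E
```

```text
1.1938647370701716e-05
{'px': [150.0, 116.0], 'c': [0.731, 0.241], 'L': 52.983, 'W': 27.987, 'yaw': np.float64(-1.346), 'z': np.float64(0.028), 'col': [246, 234, 208]}
{'px': [131.0, 156.0], 'c': [0.605, 0.273], 'L': 177.01, 'W': 79.33, 'yaw': np.float64(-0.034), 'z': np.float64(0.061), 'col': [240, 230, 217]}
{'px': [265.0, 138.0], 'c': [0.668, -0.073], 'L': 56.745, 'W': 30.695, 'yaw': np.float64(-0.907), 'z': np.float64(0.028), 'col': [255, 178, 199]}
{'px': [172.0, 167.0], 'c': [0.584, 0.169], 'L': 179.929, 'W': 61.002, 'yaw': np.float64(-0.248), 'z': np.float64(0.061), 'col': [243, 233, 220]}
{'px': [229.0, 153.0], 'c': [0.627, 0.024], 'L': 55.612, 'W': 30.457, 'yaw': np.float64(-0.163), 'z': np.float64(0.028), 'col': [238, 225, 197]}
{'px': [361.0, 184.0], 'c': [0.525, -0.353], 'L': 216.445, 'W': 204.906, 'yaw': np.float64(0.053), 'z': np.float64(0.071), 'col': [94, 162, 111]}
{'px': [286.0, 167.0], 'c': [0.588, -0.128], 'L': 54.846, 'W': 30.01, 'yaw': np.float64(-0.83), 'z': np.float64(0.027), 'col': [255, 178, 200]}
{'px': [255.0, 173.0], 'c': [0.571, -0.046], 'L': 67.921, 'W'
[... 544 characters left out ...]
c': [0.463, 0.075], 'L': 67.606, 'W': 30.387, 'yaw': np.float64(-0.201), 'z': np.float64(0.032), 'col': [240, 232, 221]}
{'px': [172.0, 251.0], 'c': [0.37, 0.163], 'L': 60.878, 'W': 13.079, 'yaw': np.float64(-1.425), 'z': np.float64(0.018), 'col': [187, 140, 44]}
blue ((594.0438232421875, 221.5878448486328), (245.48904418945312, 195.5171661376953), 73.61045837402344) 0.0082139792609206
post [119. 123.] [0.69  0.304 0.071] 27
post [159. 134.] [0.66  0.2   0.072] 15
post [198. 145.] [0.63  0.099 0.073] 11
post [100. 174.] [0.557 0.343 0.071] 21
post [140. 185.] [0.527 0.239 0.074] 18
post [181. 197.] [0.496 0.138 0.073] 15
red [119. 184.] [0.533 0.297 0.06 ]
red [161. 193.] [0.51  0.189 0.06 ]
```

View pics/crop0.png

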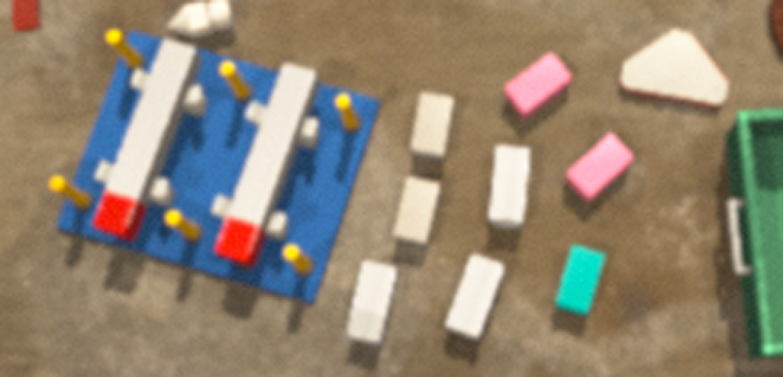

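The crop confirms three tube offcuts (32 mm high, 68x30) and two tan blocks (28 mm, 55x30), so all five offcuts are present. The pink and turquoise blocks stay. The measured sizes match the description.

```bash
cat >> h.py <<'E'
def pose():
    s=readout.get_state();M=R.from_quat(s["eef_rot"]).as_matrix()
    return np.array(s["tool_pos"]),M,s
def plan(x,y,z,jaw):
    """spin first, then xy shift in tool axes after the spin, dz along tool (down +)"""
    p,M,s=pose();a=np.arctan2(M[1,1],M[0,1])
    d=(jaw-a+np.pi)%(2*np.pi)-np.pi
    X=np.array([np.sin(jaw)*-1,np.cos(jaw)]);Y=np.array([np.cos(jaw),np.sin(jaw)])
    e=np.array([x,y])-p[:2]
    print("spin %.3f then dx %.4f dy %.4f |%.3f|  dz %.4f   (tilt %.4f, jaw %.3f, j6 %.2f, t %.1f)"%(-d,e@X,e@Y,np.hypot(*e),p[2]-z,np.degrees(np.arccos(-M[2,2])),a,s["joint_positions"][5],s["time"]))
def look():
    c=capture("top");P=cloud(c)
    for r in rects(P,c["color"],.014,.045,(.2,.75),(-.24,.11)):
        print(r["px"],np.round(r["c"],3),"L%.0f W%.0f yaw %.3f z %.3f"%(r["L"],r["W"],r["yaw"],r["z"]),r["col"])
    return c,P
E
python3 - <<'E'
from h import *
c,P=look();plan(.463,.075,.06,1.571-.201)
q=P[(P[...,0]>.65)&(P[...,0]<.98)&(abs(P[...,1]-.2)<.12)&(P[...,2]>.08)];print("vise",q.min(0),q.max(0))
q=P[(P[...,0]>.6)&(P[...,1]<-.3)&(P[...,2]>.1)];print("bottle",q.min(0),q.max(0))
E
```

```text
[265. 138.] [ 0.668 -0.073] L56 W31 yaw -0.908 z 0.028 [255 178 199]
[312. 139.] [ 0.669 -0.202] L41 W21 yaw 1.428 z 0.016 [243 233 210]
[228. 153.] [0.628 0.024] L55 W30 yaw -0.146 z 0.028 [238 225 198]
[286. 167.] [ 0.589 -0.128] L55 W30 yaw -0.831 z 0.028 [255 178 200]
[255. 173.] [ 0.571 -0.046] L68 W30 yaw -0.091 z 0.032 [248 242 230]
[223. 182.] [0.547 0.037] L55 W30 yaw -0.208 z 0.028 [239 225 198]
[279. 206.] [ 0.484 -0.109] L55 W30 yaw -0.284 z 0.028 [  4 220 196]
[243. 211.] [ 0.469 -0.016] L68 W30 yaw -0.344 z 0.032 [246 240 228]
[208. 214.] [0.463 0.076] L68 W30 yaw -0.200 z 0.032 [240 232 220]
spin -0.201 then dx -0.3040 dy -0.4954 |0.581|  dz 0.1708   (tilt 0.0500, jaw 1.169, j6 -0.04, t 0.1)
vise [0.86474012 0.15761189 0.08015119] [0.901213   0.19123279 0.11009282]
bottle [ 0.7717614  -0.44839205  0.10032983] [ 0.82259776 -0.39424294  0.19142622]
```

Emit:
apply_moves --gripper 0.06 --series '[{"delta_pos": [0, 0, 0], "spin": -0.1}, {"delta_pos": [0, 0, 0], "spin": -0.1}, {"delta_pos": [-0.024, -0.038, 0], "spin": 0}, {"delta_pos": [-0.024, -0.038, 0], "spin": 0}, {"delta_pos": [-0.024, -0.038, 0], "spin": 0}, {"delta_pos": [-0.024, -0.038, 0], "spin": 0}, {"delta_pos": [-0.024, -0.038, 0], "spin": 0}, {"delta_pos": [-0.024, -0.038, 0], "spin": 0}, {"delta_pos": [-0.024, -0.038, 0], "spin": 0}, {"delta_pos": [-0.024, -0.038, 0], "spin": 0}, {"delta_pos": [-0.024, -0.038, 0], "spin": 0}, {"delta_pos": [-0.024, -0.038, 0], "spin": 0}]'

```text
time: 1.35
tool_pos: [0.4231, 0.1991, 0.2313]
eef_rot: [0.101, 0.995, 0.0, 0.0]
wrist_force: [0.9, 0.4, -0.1]
width: 0.705
```

Emit:
apply_moves --series '[{"delta_pos": [-0.02, -0.038, 0.04], "spin": 0}, {"delta_pos": [-0.02, -0.038, 0.04], "spin": 0}, {"delta_pos": [-0.02, -0.038, 0.04], "spin": 0}, {"delta_pos": [0, 0, 0], "spin": 0}, {"delta_pos": [0, 0, 0], "spin": 0}]'

```text
time: 1.85
tool_pos: [0.4534, 0.0949, 0.1287]
eef_rot: [0.102, 0.995, -0.0, -0.001]
wrist_force: [0.7, 0.2, -0.0]
width: 0.705
```

```bash
python3 - <<'E'
from h import *
plan(.463,.0755,.004,1.571-.2)
c=capture("wrist");P=cloud(c);save("w1.png",c["color"]);print(c["position"])
for r in rects(P,c["color"],.014,.045,(.2,.75),(-.24,.11)):print(r["px"],np.round(r["c"],4),"L%.0f W%.0f yaw %.3f"%(r["L"],r["W"],r["yaw"]),r["col"])
E
```

```text
spin -0.004 then dx -0.0133 dy -0.0171 |0.022|  dz 0.1247   (tilt 0.0697, jaw 1.367, j6 -1.22, t 1.9)
[0.3743225  0.11104036 0.27145388]
[240. 102.] [0.3775 0.0974] L26 W8 yaw -1.469 [240 235 226]
[238. 204.] [0.4622 0.0773] L68 W30 yaw -0.204 [236 231 226]
[144. 228.] [ 0.4681 -0.0142] L68 W31 yaw -0.337 [229 224 219]
[ 63. 256.] [ 0.4832 -0.1067] L56 W31 yaw -0.303 [ 57 173 164]
[220. 285.] [0.546  0.0392] L58 W30 yaw -0.215 [193 179 166]
[225. 332.] [0.6057 0.0298] L31 W17 yaw 1.318 [202 188 174]
[294. 336.] [0.6276 0.1019] L11 W5 yaw 1.373 [145 111  41]
[147. 378.] [ 0.6559 -0.0757] L28 W8 yaw -0.905 [218 125 143]
```

View pics/w1.png

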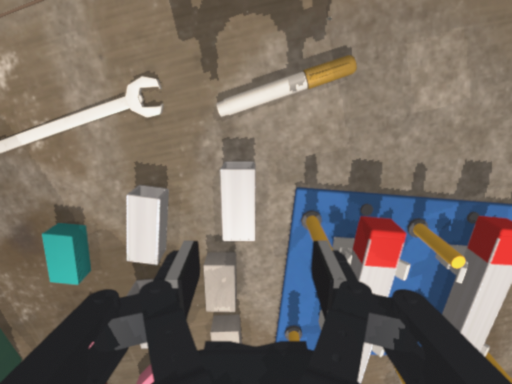

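Wrist view: the target tube offcut is at (238,204), beside its neighbour at (147,225) and the block at (220,280). The wrist and top cameras agree within 2 mm, so I'll pick it.

Emit:
apply_moves --series '[{"delta_pos": [-0.013, -0.016, 0], "spin": 0}, {"delta_pos": [0, 0, 0.03], "spin": 0}, {"delta_pos": [0, 0, 0.03], "spin": 0}, {"delta_pos": [0, 0, 0.03], "spin": 0}, {"delta_pos": [0, 0, 0.02], "spin": 0}, {"delta_pos": [0, 0, 0.014], "spin": 0}, {"delta_pos": [0, 0, 0], "spin": 0}, {"delta_pos": [0, 0, 0], "spin": 0}]'

```text
time: 2.7
tool_pos: [0.4637, 0.0777, 0.0063]
eef_rot: [0.1, 0.995, 0.0, 0.001]
wrist_force: [-0.0, -0.9, -0.4]
width: 0.699
```

Emit:
apply_moves --gripper 0.0 --series '[{"delta_pos": [0, 0, 0], "spin": 0}, {"delta_pos": [0, 0, 0], "spin": 0}, {"delta_pos": [0, 0, 0], "spin": 0}, {"delta_pos": [0, 0, 0], "spin": 0}, {"delta_pos": [0, 0, 0], "spin": 0}, {"delta_pos": [0, 0, 0], "spin": 0}, {"delta_pos": [0, 0, -0.03], "spin": 0}, {"delta_pos": [0, 0, -0.04], "spin": 0}, {"delta_pos": [0, 0, -0.04], "spin": 0}, {"delta_pos": [0, 0, -0.04], "spin": 0}, {"delta_pos": [0, 0, 0], "spin": 0}]'

```text
time: 3.8
tool_pos: [0.465, 0.0773, 0.1612]
eef_rot: [0.101, 0.995, 0.001, 0.004]
wrist_force: [-0.0, 0.2, -1.8]
width: 0.339
```

```bash
python3 - <<'E'
from h import *
plan(.480,-.308,.05,1.571-.1)
plan(.480,-.308,.05,1.37)
E
```

```text
spin -0.102 then dx -0.0533 dy -0.3819 |0.386|  dz 0.1112   (tilt 0.4763, jaw 1.369, j6 -1.26, t 3.8)
spin -0.001 then dx -0.0916 dy -0.3746 |0.386|  dz 0.1112   (tilt 0.4763, jaw 1.369, j6 -1.26, t 3.8)
```

Emit:
apply_moves --series '[{"delta_pos": [0, 0, 0], "spin": -0.1}, {"delta_pos": [-0.006, -0.042, 0], "spin": 0}, {"delta_pos": [-0.006, -0.042, 0], "spin": 0}, {"delta_pos": [-0.006, -0.042, 0], "spin": 0}, {"delta_pos": [-0.006, -0.042, 0], "spin": 0}, {"delta_pos": [-0.006, -0.042, 0], "spin": 0}, {"delta_pos": [-0.006, -0.042, 0], "spin": 0}, {"delta_pos": [-0.006, -0.042, 0], "spin": 0}, {"delta_pos": [-0.006, -0.042, 0], "spin": 0}, {"delta_pos": [-0.005, -0.042, 0], "spin": 0}, {"delta_pos": [0, 0, 0], "spin": 0}, {"delta_pos": [0, 0, 0], "spin": 0}]'

```text
time: 5.0
tool_pos: [0.477, -0.3048, 0.1544]
eef_rot: [0.052, 0.999, 0.0, -0.0]
wrist_force: [-0.3, 0.5, -1.0]
width: 0.336
```

```bash
python3 - <<'E'
from h import *
plan(.480,-.308,.045,1.571-.1)
look()
E
```

```text
spin -0.004 then dx -0.0033 dy -0.0029 |0.004|  dz 0.1094   (tilt 0.0625, jaw 1.467, j6 -2.08, t 5.0)
[265. 138.] [ 0.668 -0.072] L56 W31 yaw -0.899 z 0.028 [255 181 203]
[229. 153.] [0.628 0.024] L56 W30 yaw -0.161 z 0.028 [241 228 201]
[286. 167.] [ 0.588 -0.128] L55 W30 yaw -0.837 z 0.028 [255 182 203]
[255. 173.] [ 0.57  -0.046] L68 W30 yaw -0.091 z 0.032 [249 244 233]
[223. 182.] [0.547 0.037] L55 W30 yaw -0.208 z 0.027 [241 227 201]
[279. 206.] [ 0.485 -0.109] L55 W30 yaw -0.292 z 0.028 [  7 208 184]
[243. 211.] [ 0.469 -0.016] L68 W30 yaw -0.342 z 0.032 [240 231 219]
```

Emit:
apply_moves --series '[{"delta_pos": [0, 0, 0.04], "spin": 0}, {"delta_pos": [0, 0, 0.04], "spin": 0}, {"delta_pos": [0, 0, 0.028], "spin": 0}, {"delta_pos": [0, 0, 0], "spin": 0}, {"delta_pos": [0, 0, 0], "spin": 0}]'

```text
time: 5.55
tool_pos: [0.4778, -0.3036, 0.048]
eef_rot: [0.05, 0.999, -0.0, 0.0]
wrist_force: [0.8, 0.3, 0.1]
width: 0.337
```

Emit:
apply_moves --gripper 0.06 --series '[{"delta_pos": [0, 0, 0], "spin": 0}, {"delta_pos": [0, 0, 0], "spin": 0}, {"delta_pos": [0, 0, 0], "spin": 0}, {"delta_pos": [0, 0, 0], "spin": 0}, {"delta_pos": [0, 0, -0.04], "spin": 0}, {"delta_pos": [0, 0, -0.04], "spin": 0.12}, {"delta_pos": [0, 0, -0.03], "spin": 0.118}]'

```text
time: 6.25
tool_pos: [0.4776, -0.3045, 0.1599]
eef_rot: [0.171, 0.985, -0.0, 0.001]
wrist_force: [-0.5, -0.6, -0.1]
width: 0.703
```

Emit:
apply_moves --series '[{"delta_pos": [0.015, 0.0385, 0], "spin": 0}, {"delta_pos": [0.015, 0.0385, 0], "spin": 0}, {"delta_pos": [0.015, 0.0385, 0], "spin": 0}, {"delta_pos": [0.015, 0.0385, 0], "spin": 0}, {"delta_pos": [0.015, 0.0385, 0], "spin": 0}, {"delta_pos": [0.015, 0.0385, 0], "spin": 0}, {"delta_pos": [0.015, 0.0385, 0], "spin": 0}, {"delta_pos": [0, 0, 0.04], "spin": 0}, {"delta_pos": [0, 0, 0.04], "spin": 0}, {"delta_pos": [0, 0, 0], "spin": 0}, {"delta_pos": [0, 0, 0], "spin": 0}]'

```text
time: 7.35
tool_pos: [0.4683, -0.0153, 0.078]
eef_rot: [0.169, 0.986, -0.0, -0.0]
wrist_force: [1.0, 0.1, -0.1]
width: 0.705
```

```bash
cat >> h.py <<'E'
def wlook():
    c=capture("wrist");P=cloud(c)
    for r in rects(P,c["color"],.014,.045,(.2,.75),(-.24,.13)):
        if r["L"]>45: print("w",r["px"],np.round(r["c"],3),"L%.0f W%.0f yaw %.3f"%(r["L"],r["W"],r["yaw"]),r["col"])
    return c
E
python3 - <<'E'
from h import *
c,P=look();wlook()
plan(.469,-.015,.005,1.571-.34)
hh=P[(P[...,0]>.43)&(P[...,0]<.62)&(P[...,1]<-.26)&(P[...,1]>-.44)&(P[...,2]>.02)&(P[...,2]<.06)];print("in bin",len(hh),hh.mean(0))
E
```

```text
[318. 131.] [ 0.691 -0.216] L75 W35 yaw 0.917 z 0.016 [249 241 221]
[301. 133.] [ 0.687 -0.17 ] L46 W29 yaw -0.883 z 0.016 [234 223 197]
[265. 138.] [ 0.668 -0.073] L56 W30 yaw -0.904 z 0.027 [255 183 205]
[230. 146.] [0.645 0.022] L30 W21 yaw 1.457 z 0.028 [244 231 206]
[290. 164.] [ 0.596 -0.136] L35 W30 yaw -0.858 z 0.028 [255 166 184]
[283. 207.] [ 0.482 -0.116] L53 W14 yaw -0.292 z 0.028 [ 24 199 177]
[241. 219.] [ 0.451 -0.01 ] L30 W30 yaw -0.325 z 0.032 [239 231 219]
w [390.  17.] [0.376 0.107] L46 W9 yaw -1.475 [233 226 216]
w [257. 210.] [ 0.469 -0.014] L69 W30 yaw -0.342 [231 225 221]
w [147. 252.] [ 0.482 -0.107] L53 W30 yaw -0.302 [ 60 182 171]
w [261. 318.] [ 0.561 -0.043] L52 W30 yaw -0.095 [238 234 230]
spin -0.001 then dx 0.0004 dy 0.0004 |0.001|  dz 0.0745   (tilt 0.1487, jaw 1.230, j6 -1.32, t 7.5)
in bin 368 [ 0.47529    -0.30281082  0.03374216]
```

Emit:
apply_moves --series '[{"delta_pos": [0, 0, 0.03], "spin": 0}, {"delta_pos": [0, 0, 0.025], "spin": 0}, {"delta_pos": [0, 0, 0.018], "spin": 0}, {"delta_pos": [0, 0, 0], "spin": 0}, {"delta_pos": [0, 0, 0], "spin": 0}]'

```text
time: 7.95
tool_pos: [0.4692, -0.0154, 0.0059]
eef_rot: [0.169, 0.986, 0.0, 0.001]
wrist_force: [-0.4, -0.5, 0.4]
width: 0.701
```

Emit:
apply_moves --gripper 0.0 --series '[{"delta_pos": [0, 0, 0], "spin": 0}, {"delta_pos": [0, 0, 0], "spin": 0}, {"delta_pos": [0, 0, 0], "spin": 0}, {"delta_pos": [0, 0, 0], "spin": 0}, {"delta_pos": [0, 0, 0], "spin": 0}, {"delta_pos": [0, 0, 0], "spin": 0}, {"delta_pos": [0, 0, -0.03], "spin": 0}, {"delta_pos": [0, 0, -0.04], "spin": 0}, {"delta_pos": [0, 0, -0.04], "spin": -0.12}, {"delta_pos": [0, 0, -0.04], "spin": -0.12}, {"delta_pos": [0, 0, 0], "spin": 0}]'

```text
time: 9.05
tool_pos: [0.4702, -0.0153, 0.1604]
eef_rot: [0.048, 0.999, -0.0, 0.004]
wrist_force: [0.0, 0.0, -1.4]
width: 0.338
```

Emit:
apply_moves --series '[{"delta_pos": [-0.0055, -0.042, 0], "spin": 0}, {"delta_pos": [-0.0055, -0.042, 0], "spin": 0}, {"delta_pos": [-0.0055, -0.042, 0], "spin": 0}, {"delta_pos": [-0.0055, -0.042, 0], "spin": 0}, {"delta_pos": [-0.0055, -0.042, 0], "spin": 0}, {"delta_pos": [-0.0055, -0.042, 0], "spin": 0}, {"delta_pos": [-0.0055, -0.042, 0], "spin": 0}, {"delta_pos": [-0.0055, -0.042, 0], "spin": 0}, {"delta_pos": [-0.0055, -0.042, 0], "spin": 0}, {"delta_pos": [0, 0, 0], "spin": 0}, {"delta_pos": [0, 0, 0], "spin": 0}]'

```text
time: 10.15
tool_pos: [0.4795, -0.3966, 0.1534]
eef_rot: [0.051, 0.999, 0.0, -0.0]
wrist_force: [0.1, 0.4, -1.0]
width: 0.338
```

```bash
python3 - <<'E'
from h import *
look()
plan(.480,-.395,.045,1.47)
E
```

```text
[303. 132.] [ 0.687 -0.178] L40 W33 yaw -0.942 z 0.016 [247 239 220]
[265. 138.] [ 0.668 -0.073] L56 W31 yaw -0.893 z 0.028 [255 179 201]
[229. 152.] [0.627 0.024] L55 W30 yaw -0.153 z 0.028 [240 226 199]
[286. 167.] [ 0.589 -0.128] L54 W30 yaw -0.842 z 0.028 [255 180 202]
[255. 173.] [ 0.571 -0.046] L68 W30 yaw -0.091 z 0.032 [249 243 231]
[223. 182.] [0.547 0.037] L55 W30 yaw -0.214 z 0.028 [240 227 200]
[279. 206.] [ 0.484 -0.109] L55 W30 yaw -0.284 z 0.028 [ 10 207 183]
spin 0.000 then dx -0.0003 dy 0.0009 |0.001|  dz 0.1086   (tilt 0.0490, jaw 1.470, j6 -2.20, t 10.2)
```

Emit:
apply_moves --series '[{"delta_pos": [0, 0, 0.04], "spin": 0}, {"delta_pos": [0, 0, 0.04], "spin": 0}, {"delta_pos": [0, 0, 0.028], "spin": 0}, {"delta_pos": [0, 0, 0], "spin": 0}, {"delta_pos": [0, 0, 0], "spin": 0}]'

```text
time: 10.7
tool_pos: [0.4803, -0.3956, 0.0472]
eef_rot: [0.049, 0.999, -0.0, 0.0]
wrist_force: [0.2, 0.1, -0.3]
width: 0.335
```

Emit:
apply_moves --gripper 0.05 --series '[{"delta_pos": [0, 0, 0], "spin": 0}, {"delta_pos": [0, 0, 0], "spin": 0}, {"delta_pos": [0, 0, 0], "spin": 0}, {"delta_pos": [0, 0, 0], "spin": 0}, {"delta_pos": [0, 0, -0.04], "spin": 0}, {"delta_pos": [0, 0, -0.04], "spin": -0.01}, {"delta_pos": [0, 0, -0.03], "spin": 0}]'

```text
time: 11.4
tool_pos: [0.48, -0.3965, 0.1589]
eef_rot: [0.045, 0.999, -0.001, 0.001]
wrist_force: [-0.2, -0.8, -1.0]
width: 0.583
```

Emit:
apply_moves --series '[{"delta_pos": [-0.0062, 0.04, 0], "spin": 0}, {"delta_pos": [-0.0062, 0.04, 0], "spin": 0}, {"delta_pos": [-0.0062, 0.04, 0], "spin": 0}, {"delta_pos": [-0.0062, 0.04, 0], "spin": 0}, {"delta_pos": [-0.0062, 0.04, 0], "spin": 0}, {"delta_pos": [-0.0062, 0.04, 0], "spin": 0}, {"delta_pos": [-0.0062, 0.04, 0], "spin": 0}, {"delta_pos": [-0.0062, 0.04, 0], "spin": 0}, {"delta_pos": [-0.0062, 0.039, 0], "spin": 0}, {"delta_pos": [0, 0, 0.04], "spin": 0}, {"delta_pos": [0, 0, 0.04], "spin": 0}, {"delta_pos": [0, 0, 0], "spin": 0}]'

```text
time: 12.6
tool_pos: [0.5651, -0.0431, 0.0713]
eef_rot: [0.045, 0.999, 0.0, -0.004]
wrist_force: [-0.2, 0.1, -0.7]
width: 0.587
```

```bash
python3 - <<'E'
from h import *
wlook()
plan(.571,-.0455,.005,1.48)
E
```

```text
w [144. 103.] [ 0.484 -0.107] L55 W31 yaw -0.301 [ 71 211 199]
w [372. 178.] [0.546 0.039] L56 W31 yaw -0.224 [219 207 192]
w [254. 222.] [ 0.57  -0.044] L68 W30 yaw -0.090 [238 234 230]
w [148. 251.] [ 0.588 -0.126] L55 W30 yaw -0.825 [245 162 185]
w [238. 324.] [ 0.666 -0.069] L53 W32 yaw -0.906 [246 171 197]
spin 0.001 then dx -0.0047 dy -0.0016 |0.005|  dz 0.0696   (tilt 0.2299, jaw 1.481, j6 -1.60, t 12.7)
```

Emit:
apply_moves --series '[{"delta_pos": [-0.004, -0.001, 0.02], "spin": 0}, {"delta_pos": [0, 0, 0.025], "spin": 0}, {"delta_pos": [0, 0, 0.018], "spin": 0}, {"delta_pos": [0, 0, 0.004], "spin": 0}, {"delta_pos": [0, 0, 0], "spin": 0}, {"delta_pos": [0, 0, 0], "spin": 0}]'

```text
time: 13.25
tool_pos: [0.5725, -0.0453, 0.0112]
eef_rot: [0.045, 0.999, -0.0, 0.001]
wrist_force: [0.6, -0.2, -0.4]
width: 0.586
```

Emit:
apply_moves --gripper 0.0 --series '[{"delta_pos": [0, 0, 0], "spin": 0}, {"delta_pos": [0, 0, 0], "spin": 0}, {"delta_pos": [0, 0, 0], "spin": 0}, {"delta_pos": [0, 0, 0], "spin": 0}, {"delta_pos": [0, 0, 0], "spin": 0}, {"delta_pos": [0, 0, 0], "spin": 0}, {"delta_pos": [0, 0, -0.03], "spin": 0}, {"delta_pos": [0, 0, -0.04], "spin": 0}, {"delta_pos": [0, 0, -0.04], "spin": 0}, {"delta_pos": [0, 0, -0.04], "spin": 0}, {"delta_pos": [0, 0, 0], "spin": 0}]'

```text
time: 14.35
tool_pos: [0.5734, -0.0452, 0.1659]
eef_rot: [0.045, 0.999, -0.0, 0.004]
wrist_force: [0.9, -0.0, -1.0]
width: 0.34
```

Emit:
apply_moves --series '[{"delta_pos": [-0.0037, -0.037, 0], "spin": 0}, {"delta_pos": [-0.0037, -0.037, 0], "spin": 0}, {"delta_pos": [-0.0037, -0.037, 0], "spin": 0}, {"delta_pos": [-0.0037, -0.037, 0], "spin": 0}, {"delta_pos": [-0.0037, -0.037, 0], "spin": 0}, {"delta_pos": [-0.0037, -0.037, 0], "spin": 0}, {"delta_pos": [-0.0037, -0.037, 0], "spin": 0}, {"delta_pos": [0, 0, 0], "spin": 0}, {"delta_pos": [0, 0, 0], "spin": 0}]'

```text
time: 15.25
tool_pos: [0.5738, -0.3058, 0.1585]
eef_rot: [0.046, 0.999, 0.0, -0.0]
wrist_force: [-0.7, -0.0, -1.3]
width: 0.337
```

```bash
python3 - <<'E'
from h import *
look()
plan(.572,-.308,.045,1.48)
E
```

```text
[265. 138.] [ 0.668 -0.073] L56 W31 yaw -0.903 z 0.027 [255 180 201]
[229. 153.] [0.627 0.024] L56 W30 yaw -0.170 z 0.028 [241 228 201]
[286. 167.] [ 0.589 -0.128] L55 W31 yaw -0.811 z 0.028 [255 167 187]
[223. 182.] [0.547 0.037] L55 W30 yaw -0.211 z 0.027 [241 228 202]
[279. 206.] [ 0.485 -0.109] L56 W30 yaw -0.284 z 0.028 [  7 208 184]
spin 0.001 then dx 0.0016 dy -0.0031 |0.004|  dz 0.1137   (tilt 0.0349, jaw 1.481, j6 -2.01, t 15.3)
```

Emit:
apply_moves --series '[{"delta_pos": [0, 0, 0.04], "spin": 0}, {"delta_pos": [0, 0, 0.04], "spin": 0}, {"delta_pos": [0, 0, 0.032], "spin": 0}, {"delta_pos": [0, 0, 0], "spin": 0}, {"delta_pos": [0, 0, 0], "spin": 0}]'

```text
time: 15.8
tool_pos: [0.5744, -0.3046, 0.048]
eef_rot: [0.044, 0.999, 0.0, 0.0]
wrist_force: [0.8, 1.0, 0.3]
width: 0.332
```

Emit:
apply_moves --gripper 0.06 --series '[{"delta_pos": [0, 0, 0], "spin": 0}, {"delta_pos": [0, 0, 0], "spin": 0}, {"delta_pos": [0, 0, 0], "spin": 0}, {"delta_pos": [0, 0, 0], "spin": 0}, {"delta_pos": [0, 0, -0.04], "spin": 0}, {"delta_pos": [0, 0, -0.04], "spin": 0.06}, {"delta_pos": [0, 0, -0.03], "spin": 0.062}]'

```text
time: 16.5
tool_pos: [0.5743, -0.3055, 0.16]
eef_rot: [0.107, 0.994, -0.0, 0.001]
wrist_force: [-0.3, -0.1, -0.0]
width: 0.7
```

Emit:
apply_moves --series '[{"delta_pos": [0.011, 0.0367, 0], "spin": 0}, {"delta_pos": [0.011, 0.0367, 0], "spin": 0}, {"delta_pos": [0.011, 0.0367, 0], "spin": 0}, {"delta_pos": [0.011, 0.0367, 0], "spin": 0}, {"delta_pos": [0.011, 0.0367, 0], "spin": 0}, {"delta_pos": [0.011, 0.0367, 0], "spin": 0}, {"delta_pos": [0.011, 0.0367, 0], "spin": 0}, {"delta_pos": [0.011, 0.0367, 0], "spin": 0}, {"delta_pos": [0.011, 0.0367, 0], "spin": 0}, {"delta_pos": [0, 0, 0.04], "spin": 0}, {"delta_pos": [0, 0, 0.04], "spin": 0}, {"delta_pos": [0, 0, 0], "spin": 0}]'

```text
time: 17.7
tool_pos: [0.5442, 0.0386, 0.0725]
eef_rot: [0.105, 0.994, -0.0, -0.004]
wrist_force: [-1.3, 0.6, 0.3]
width: 0.7
```

```bash
python3 - <<'E'
from h import *
wlook()
plan(.547,.038,.005,1.358)
E
```

```text
w [ 36. 174.] [ 0.484 -0.107] L56 W32 yaw -0.290 [ 66 200 189]
w [257. 216.] [0.546 0.039] L56 W30 yaw -0.210 [220 208 193]
w [ 69. 295.] [ 0.587 -0.127] L58 W30 yaw -0.880 [246 168 192]
w [262. 308.] [0.626 0.026] L57 W30 yaw -0.163 [213 198 184]
spin 0.001 then dx -0.0015 dy -0.0001 |0.001|  dz 0.0708   (tilt 0.2146, jaw 1.359, j6 -1.34, t 17.8)
```

Emit:
apply_moves --series '[{"delta_pos": [0, 0, 0.02], "spin": 0}, {"delta_pos": [0, 0, 0.025], "spin": 0}, {"delta_pos": [0, 0, 0.018], "spin": 0}, {"delta_pos": [0, 0, 0.01], "spin": 0}, {"delta_pos": [0, 0, 0], "spin": 0}, {"delta_pos": [0, 0, 0], "spin": 0}]'

```text
time: 18.35
tool_pos: [0.5476, 0.0383, 0.0058]
eef_rot: [0.106, 0.994, 0.0, 0.001]
wrist_force: [0.2, 0.4, 0.9]
width: 0.703
```

Emit:
apply_moves --gripper 0.0 --series '[{"delta_pos": [0, 0, 0], "spin": 0}, {"delta_pos": [0, 0, 0], "spin": 0}, {"delta_pos": [0, 0, 0], "spin": 0}, {"delta_pos": [0, 0, 0], "spin": 0}, {"delta_pos": [0, 0, 0], "spin": 0}, {"delta_pos": [0, 0, 0], "spin": 0}, {"delta_pos": [0, 0, -0.03], "spin": 0}, {"delta_pos": [0, 0, -0.04], "spin": 0}, {"delta_pos": [0, 0, -0.04], "spin": -0.056}, {"delta_pos": [0, 0, -0.04], "spin": -0.056}, {"delta_pos": [0, 0, 0], "spin": 0}]'

```text
time: 19.45
tool_pos: [0.5486, 0.0385, 0.1602]
eef_rot: [0.049, 0.999, 0.0, 0.004]
wrist_force: [0.4, 0.6, -3.9]
width: 0.337
```

Emit:
apply_moves --series '[{"delta_pos": [-0.0068, -0.043, 0], "spin": 0}, {"delta_pos": [-0.0068, -0.043, 0], "spin": 0}, {"delta_pos": [-0.0068, -0.043, 0], "spin": 0}, {"delta_pos": [-0.0068, -0.043, 0], "spin": 0}, {"delta_pos": [-0.0068, -0.043, 0], "spin": 0}, {"delta_pos": [-0.0068, -0.043, 0], "spin": 0}, {"delta_pos": [-0.0068, -0.043, 0], "spin": 0}, {"delta_pos": [-0.0068, -0.043, 0], "spin": 0}, {"delta_pos": [-0.0068, -0.043, 0], "spin": 0}, {"delta_pos": [-0.0068, -0.043, 0], "spin": 0}, {"delta_pos": [0, 0, 0], "spin": 0}, {"delta_pos": [0, 0, 0], "spin": 0}]'

```text
time: 20.65
tool_pos: [0.571, -0.3967, 0.1525]
eef_rot: [0.051, 0.999, 0.001, -0.001]
wrist_force: [0.6, 0.3, -3.0]
width: 0.337
```

```bash
python3 - <<'E'
from h import *
look()
plan(.572,-.396,.045,1.47)
E
```

```text
[314. 136.] [ 0.677 -0.202] L43 W32 yaw 0.539 z 0.016 [246 237 217]
[265. 138.] [ 0.668 -0.072] L55 W31 yaw -0.903 z 0.028 [255 180 202]
[229. 153.] [0.627 0.024] L55 W30 yaw -0.146 z 0.028 [240 227 200]
[286. 167.] [ 0.589 -0.128] L55 W30 yaw -0.826 z 0.028 [255 166 186]
[279. 206.] [ 0.484 -0.109] L55 W30 yaw -0.291 z 0.028 [ 11 207 183]
spin 0.000 then dx -0.0008 dy -0.0001 |0.001|  dz 0.1080   (tilt 0.0942, jaw 1.470, j6 -2.11, t 20.7)
```

Emit:
apply_moves --series '[{"delta_pos": [0, 0, 0.04], "spin": 0}, {"delta_pos": [0, 0, 0.04], "spin": 0}, {"delta_pos": [0, 0, 0.028], "spin": 0}, {"delta_pos": [0, 0, 0], "spin": 0}, {"delta_pos": [0, 0, 0], "spin": 0}]'

```text
time: 21.2
tool_pos: [0.5719, -0.3954, 0.047]
eef_rot: [0.049, 0.999, 0.0, 0.0]
wrist_force: [-0.2, 0.6, -0.6]
width: 0.335
```

Emit:
apply_moves --gripper 0.06 --series '[{"delta_pos": [0, 0, 0], "spin": 0}, {"delta_pos": [0, 0, 0], "spin": 0}, {"delta_pos": [0, 0, 0], "spin": 0}, {"delta_pos": [0, 0, 0], "spin": 0}, {"delta_pos": [0, 0, -0.04], "spin": 0}, {"delta_pos": [0, 0, -0.04], "spin": 0.057}, {"delta_pos": [0, 0, -0.03], "spin": 0}]'

```text
time: 21.9
tool_pos: [0.5718, -0.3965, 0.1591]
eef_rot: [0.079, 0.997, -0.001, 0.001]
wrist_force: [-0.4, 0.7, 0.4]
width: 0.703
```

Emit:
apply_moves --series '[{"delta_pos": [0.0011, 0.0426, 0], "spin": 0}, {"delta_pos": [0.0011, 0.0426, 0], "spin": 0}, {"delta_pos": [0.0011, 0.0426, 0], "spin": 0}, {"delta_pos": [0.0011, 0.0426, 0], "spin": 0}, {"delta_pos": [0.0011, 0.0426, 0], "spin": 0}, {"delta_pos": [0.0011, 0.0426, 0], "spin": 0}, {"delta_pos": [0.0011, 0.0426, 0], "spin": 0}, {"delta_pos": [0.0011, 0.0426, 0], "spin": 0}, {"delta_pos": [0.0011, 0.0426, 0], "spin": 0}, {"delta_pos": [0.0011, 0.0426, 0], "spin": 0}, {"delta_pos": [0, 0, 0.08], "spin": 0}, {"delta_pos": [0, 0, 0.03], "spin": 0}]'

```text
time: 23.1
tool_pos: [0.6267, 0.0277, 0.0741]
eef_rot: [0.077, 0.997, -0.0, -0.0]
wrist_force: [-0.4, -0.2, -0.8]
width: 0.699
```

```bash
python3 - <<'E'
from h import *
wlook()
plan(.627,.025,.004,1.413)
E
```

```text
w [19. 41.] [ 0.489 -0.102] L48 W20 yaw -0.304 [ 71 218 209]
w [ 38. 192.] [ 0.588 -0.127] L57 W31 yaw -0.825 [246 167 192]
w [254. 212.] [0.627 0.026] L55 W30 yaw -0.156 [224 214 199]
w [138. 270.] [ 0.663 -0.071] L52 W23 yaw -0.906 [246 174 199]
spin 0.002 then dx -0.0026 dy -0.0016 |0.003|  dz 0.0650   (tilt 0.3858, jaw 1.415, j6 -1.41, t 23.1)
```

Emit:
apply_moves --series '[{"delta_pos": [0, 0, 0.02], "spin": 0}, {"delta_pos": [0, 0, 0.01], "spin": 0}, {"delta_pos": [0, 0, 0], "spin": 0}, {"delta_pos": [0, 0, 0], "spin": 0}]'

```text
time: 23.55
tool_pos: [0.6276, 0.0261, 0.0473]
eef_rot: [0.078, 0.997, 0.0, 0.0]
wrist_force: [0.1, -0.2, 0.2]
width: 0.702
```

```bash
python3 - <<'E'
from h import *
plan(.627,.025,.004,1.413)
E
```

```text
spin 0.001 then dx 0.0005 dy -0.0012 |0.001|  dz 0.0433   (tilt 0.0567, jaw 1.414, j6 -1.41, t 23.6)
```

Emit:
apply_moves --series '[{"delta_pos": [0, 0, 0.02], "spin": 0}, {"delta_pos": [0, 0, 0.015], "spin": 0}, {"delta_pos": [0, 0, 0.007], "spin": 0}, {"delta_pos": [0, 0, 0], "spin": 0}, {"delta_pos": [0, 0, 0], "spin": 0}]'

```text
time: 24.05
tool_pos: [0.6274, 0.0263, 0.0046]
eef_rot: [0.078, 0.997, 0.0, 0.0]
wrist_force: [-0.1, 0.8, -0.1]
width: 0.701
```

Emit:
apply_moves --gripper 0.0 --series '[{"delta_pos": [0, 0, 0], "spin": 0}, {"delta_pos": [0, 0, 0], "spin": 0}, {"delta_pos": [0, 0, 0], "spin": 0}, {"delta_pos": [0, 0, 0], "spin": 0}, {"delta_pos": [0, 0, 0], "spin": 0}, {"delta_pos": [0, 0, 0], "spin": 0}, {"delta_pos": [0, 0, -0.03], "spin": 0}, {"delta_pos": [0, 0, -0.04], "spin": 0}, {"delta_pos": [0, 0, -0.04], "spin": -0.056}, {"delta_pos": [0, 0, -0.04], "spin": 0}, {"delta_pos": [0, 0, 0], "spin": 0}]'

```text
time: 25.15
tool_pos: [0.629, 0.0263, 0.1603]
eef_rot: [0.05, 0.999, 0.0, 0.004]
wrist_force: [0.4, 0.3, -3.3]
width: 0.337
```

Emit:
apply_moves --series '[{"delta_pos": [0.007, -0.043, 0], "spin": 0}, {"delta_pos": [0.007, -0.043, 0], "spin": 0}, {"delta_pos": [0.007, -0.043, 0], "spin": 0}, {"delta_pos": [0.007, -0.043, 0], "spin": 0}, {"delta_pos": [0.007, -0.043, 0], "spin": 0}, {"delta_pos": [0.007, -0.043, 0], "spin": 0}, {"delta_pos": [0.007, -0.043, 0], "spin": 0}, {"delta_pos": [0.007, -0.043, 0], "spin": 0}, {"delta_pos": [0.007, -0.043, 0], "spin": 0}, {"delta_pos": [0, 0, 0], "spin": 0}, {"delta_pos": [0, 0, 0], "spin": 0}]'

```text
time: 26.25
tool_pos: [0.5248, -0.3529, 0.1527]
eef_rot: [0.051, 0.999, 0.001, -0.001]
wrist_force: [0.7, 0.1, -3.4]
width: 0.336
```

```bash
python3 - <<'E'
from h import *
c=look()[0]
plan(.525,-.353,.05,1.47)
c=capture("wrist");save("w2.png",c["color"])
E
```

```text
[265. 138.] [ 0.668 -0.073] L56 W32 yaw -0.911 z 0.028 [255 181 203]
[321. 136.] [ 0.678 -0.223] L43 W30 yaw 0.113 z 0.017 [248 240 221]
[286. 167.] [ 0.589 -0.128] L55 W30 yaw -0.819 z 0.028 [255 167 187]
[279. 206.] [ 0.485 -0.109] L56 W30 yaw -0.284 z 0.028 [  5 223 199]
spin -0.001 then dx 0.0002 dy -0.0009 |0.001|  dz 0.1030   (tilt 0.0848, jaw 1.469, j6 -2.10, t 26.3)
```

View pics/w2.png

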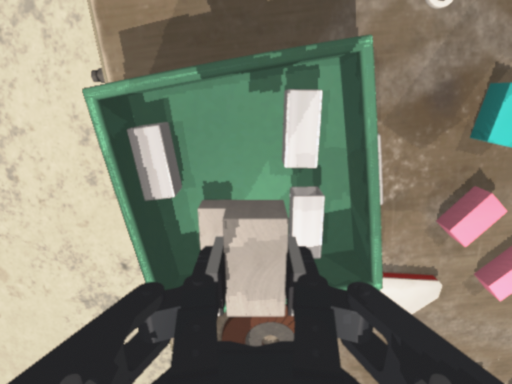

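Wrist view: the block is held at (255,255). Three tube offcuts are in the bin at (155,160), (303,128) and (308,220), and the first block is partly behind the held one at (213,225). I'll release 40 mm nearer the robot, in free floor at about (230,150).

Emit:
apply_moves --series '[{"delta_pos": [0.04, 0, 0], "spin": 0}, {"delta_pos": [0, 0, 0], "spin": 0}, {"delta_pos": [0, 0, 0.04], "spin": 0}, {"delta_pos": [0, 0, 0.04], "spin": 0}, {"delta_pos": [0, 0, 0.022], "spin": 0}, {"delta_pos": [0, 0, 0], "spin": 0}, {"delta_pos": [0, 0, 0], "spin": 0}]'

```text
time: 27.05
tool_pos: [0.4864, -0.3479, 0.0529]
eef_rot: [0.05, 0.999, -0.0, 0.0]
wrist_force: [-0.4, -0.4, -2.0]
width: 0.338
```

Emit:
apply_moves --gripper 0.06 --series '[{"delta_pos": [0, 0, 0], "spin": 0}, {"delta_pos": [0, 0, 0], "spin": 0}, {"delta_pos": [0, 0, 0], "spin": 0}, {"delta_pos": [0, 0, 0], "spin": 0}, {"delta_pos": [0, 0, -0.04], "spin": 0}, {"delta_pos": [0, 0, -0.04], "spin": 0.092}, {"delta_pos": [0, 0, -0.04], "spin": 0.092}, {"delta_pos": [0, 0, -0.03], "spin": 0}]'

```text
time: 27.85
tool_pos: [0.4859, -0.3486, 0.2053]
eef_rot: [0.144, 0.99, -0.001, 0.001]
wrist_force: [0.3, -0.1, -0.1]
width: 0.703
```

Emit:
apply_moves --series '[{"delta_pos": [0.0048, 0.0435, 0], "spin": 0}, {"delta_pos": [0.0048, 0.0435, 0], "spin": 0}, {"delta_pos": [0.0048, 0.0435, 0], "spin": 0}, {"delta_pos": [0.0048, 0.0435, 0], "spin": 0}, {"delta_pos": [0.0048, 0.0435, 0], "spin": 0}, {"delta_pos": [0.0048, 0.0435, 0], "spin": 0}, {"delta_pos": [0.0048, 0.0435, 0], "spin": 0}, {"delta_pos": [0.0048, 0.0435, 0], "spin": 0}, {"delta_pos": [0.0048, 0.0435, 0], "spin": 0}, {"delta_pos": [0.0048, 0.0435, 0], "spin": 0}, {"delta_pos": [0.0048, 0.0435, 0], "spin": 0}, {"delta_pos": [0, 0, 0], "spin": 0}]'

```text
time: 29.05
tool_pos: [0.5697, 0.1298, 0.2021]
eef_rot: [0.14, 0.99, 0.0, -0.0]
wrist_force: [0.8, -0.6, 0.2]
width: 0.703
```

```bash
cat >> h.py <<'E'
def cradle(c,P):
    hsv=cv2.cvtColor(c["color"],cv2.COLOR_RGB2HSV).astype(int)
    z=P[...,2]
    y=(abs(hsv[...,0]-24)<8)&(hsv[...,1]>130)&(z>.068)&(z<.085)&(P[...,1]>.05)
    n,l,s,ce=cv2.connectedComponentsWithStats(y.astype(np.uint8))
    for i in range(1,n):
        if s[i,4]>5:print("post",ce[i].round(),np.round(np.nanmean(P[l==i],0),4),s[i,4])
    m=(z>.054)&(z<.068)&(P[...,1]>.05)&(P[...,1]<.4)&(P[...,0]<.75)&((hsv[...,0]<10)|(hsv[...,0]>165)|(hsv[...,1]<60))
    n,l,s,ce=cv2.connectedComponentsWithStats(m.astype(np.uint8))
    for i in range(1,n):
        if s[i,4]>60:
            q=P[l==i];(cc,(a,b),t)=cv2.minAreaRect((q[:,:2]*1000).astype(np.float32))
            if b>a:a,b,t=b,a,t+90
            red=((hsv[...,0]<10)|(hsv[...,0]>165))&(hsv[...,1]>120)&(l==i)
            print("tube",ce[i].round(),np.round(cc,1),"L%.0f W%.0f yaw %.3f"%(a,b,np.radians((t+90)%180-90)),"z %.3f"%np.median(q[:,2]),"red",np.round(P[red][:,:2].mean(0),3) if red.sum()>5 else None)
E
python3 - <<'E'
from h import *
c,P=look();cradle(c,P)
c=capture("wrist");cradle(c,cloud(c));save("w3.png",c["color"])
plan(.578,.169,.03,1.285)
E
```

```text
[265. 138.] [ 0.668 -0.073] L56 W31 yaw -0.921 z 0.028 [255 169 189]
[286. 167.] [ 0.588 -0.128] L55 W31 yaw -0.809 z 0.028 [255 169 188]
[279. 206.] [ 0.485 -0.109] L56 W30 yaw -0.285 z 0.028 [ 11 219 194]
tube [132. 150.] [622.9 269.2] L77 W31 yaw -0.302 z 0.060 red None
post [247. 104.] [0.4975 0.141  0.0748] 143
post [365. 105.] [0.5272 0.2422 0.0742] 154
post [478. 108.] [0.5571 0.3443 0.0737] 178
post [349. 244.] [0.6599 0.2034 0.0736] 119
post [248. 244.] [0.6308 0.1021 0.0739] 117
post [448. 243.] [0.6903 0.3054 0.0734] 118
tube [407. 162.] [605.1 277.6] L179 W32 yaw -0.294 z 0.060 red [0.534 0.298]
tube [299. 170.] [583.1 169.2] L180 W31 yaw -0.296 z 0.060 red [0.512 0.191]
spin 0.003 then dx 0.0039 dy 0.0434 |0.044|  dz 0.1721   (tilt 0.0167, jaw 1.288, j6 -1.11, t 29.1)
```

View pics/w3.png

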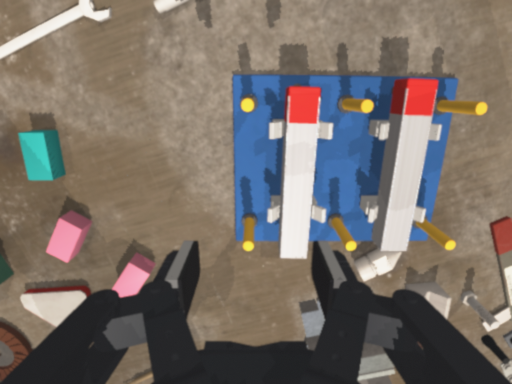

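Wrist view: the cradle is square in frame, with six posts and tubes at (299,170) and (407,162), red ends toward the robot. The tubes sit about ±5 mm off along their lanes. I'll grip each at its own centre and set it down at the lane centre: +55 lane (.5785,.1697), -55 lane (.6095,.2753), axis yaw -0.285.

Emit:
apply_moves --series '[{"delta_pos": [-0.0005, 0.025, 0], "spin": 0.002}, {"delta_pos": [0, 0.02, 0], "spin": 0}, {"delta_pos": [0, 0, 0.04], "spin": 0}, {"delta_pos": [0, 0, 0.04], "spin": 0}, {"delta_pos": [0, 0, 0.03], "spin": 0}, {"delta_pos": [0, 0, 0], "spin": 0}, {"delta_pos": [0, 0, 0], "spin": 0}, {"delta_pos": [0, 0, 0], "spin": 0}]'

```text
time: 29.95
tool_pos: [0.5837, 0.1687, 0.0945]
eef_rot: [0.143, 0.99, 0.001, 0.001]
wrist_force: [-0.0, 0.0, -0.2]
width: 0.702
```

```bash
python3 - <<'E'
from h import *
plan(.583,.1695,.028,1.286)
c=capture("wrist");P=cloud(c);cradle(c,P);save("w4.png",c["color"])
c=capture("top");P=cloud(c)
b=P[(P[...,0]>.43)&(P[...,0]<.62)&(P[...,1]<-.26)&(P[...,1]>-.44)]
m=(P[...,2]>.018)&(P[...,2]<.062)&(P[...,0]>.425)&(P[...,0]<.625)&(P[...,1]<-.255)&(P[...,1]>-.45)
n,l,s,ce=cv2.connectedComponentsWithStats(m.astype(np.uint8))
for i in range(1,n):
    if s[i,4]>25:print("bin",np.round(np.nanmean(P[l==i],0),3),s[i,4])
E
```

```text
spin -0.002 then dx 0.0009 dy 0.0005 |0.001|  dz 0.0665   (tilt 0.1641, jaw 1.284, j6 -1.04, t 29.9)
post [162. 107.] [0.4977 0.1416 0.0744] 396
post [357. 107.] [0.5272 0.2424 0.0743] 403
post [481. 310.] [0.6898 0.3053 0.073 ] 284
post [189. 315.] [0.6321 0.1063 0.0729] 46
tube [427. 173.] [596.9 280.3] L163 W32 yaw -0.293 z 0.060 red [0.534 0.298]
tube [256. 196.] [582.9 169.2] L180 W31 yaw -0.304 z 0.060 red [0.512 0.191]
bin [ 0.623 -0.305  0.039] 125
bin [ 0.574 -0.307  0.033] 329
bin [ 0.57  -0.398  0.029] 263
bin [ 0.475 -0.259  0.036] 124
bin [ 0.494 -0.439  0.032] 242
bin [ 0.478 -0.306  0.033] 341
bin [ 0.486 -0.35   0.029] 260
```

View pics/w4.png

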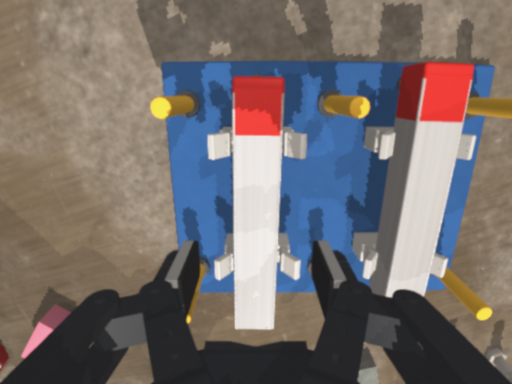

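The bin holds all five pieces. Tube B lies centred between the open fingers at (256,196). I'll go down and grip it.

Emit:
apply_moves --series '[{"delta_pos": [0.0005, 0, 0.02], "spin": 0}, {"delta_pos": [0, 0, 0.02], "spin": 0}, {"delta_pos": [0, 0, 0.016], "spin": 0}, {"delta_pos": [0, 0, 0.01], "spin": 0}, {"delta_pos": [0, 0, 0], "spin": 0}, {"delta_pos": [0, 0, 0], "spin": 0}, {"delta_pos": [0, 0, 0], "spin": 0}]'

```text
time: 30.75
tool_pos: [0.5828, 0.169, 0.0272]
eef_rot: [0.143, 0.99, 0.0, 0.001]
wrist_force: [-0.0, -0.1, -0.2]
width: 0.7
```

Emit:
apply_moves --gripper 0.0 --series '[{"delta_pos": [0, 0, 0], "spin": 0}, {"delta_pos": [0, 0, 0], "spin": 0}, {"delta_pos": [0, 0, 0], "spin": 0}, {"delta_pos": [0, 0, 0], "spin": 0}, {"delta_pos": [0, 0, 0], "spin": 0}, {"delta_pos": [0, 0, 0], "spin": 0}, {"delta_pos": [0, 0, 0], "spin": 0}, {"delta_pos": [0, 0, 0], "spin": 0}]'

```text
time: 31.55
tool_pos: [0.5826, 0.1689, 0.0268]
eef_rot: [0.143, 0.99, 0.0, 0.0]
wrist_force: [-0.7, 0.4, 6.2]
width: 0.346
```

```bash
python3 - <<'E'
from h import *
plan(.583,.1695,.028,1.286);s=pose()[2];print(s["wrist_force"],s["width"],pose()[0])
c=capture("wrist");P=cloud(c);cradle(c,P)
E
```

```text
spin -0.002 then dx -0.0003 dy 0.0007 |0.001|  dz -0.0012   (tilt 0.0550, jaw 1.284, j6 -1.04, t 31.6)
[-0.65095351  0.40964074  6.24408423] 0.345529404957386 [0.58255911 0.1689262  0.0267855 ]
post [424. 119.] [0.527  0.2419 0.0739] 1306
post [101. 120.] [0.4978 0.1422 0.074 ] 1260
tube [487. 258.] [596.5 280.1] L149 W32 yaw -0.292 z 0.060 red [0.536 0.283]
tube [256. 203.] [556.5 180. ] L124 W54 yaw -0.452 z 0.060 red [0.512 0.19 ]
tube [190. 177.] [527.8 157.2] L15 W3 yaw -0.300 z 0.054 red None
```

Emit:
apply_moves --series '[{"delta_pos": [0, 0, -0.01], "spin": 0}, {"delta_pos": [0, 0, -0.02], "spin": 0}, {"delta_pos": [0, 0, -0.02], "spin": 0}, {"delta_pos": [0, 0, -0.03], "spin": 0}, {"delta_pos": [0, 0, -0.03], "spin": 0}, {"delta_pos": [0, 0, -0.04], "spin": 0}, {"delta_pos": [0, 0, -0.03], "spin": 0}, {"delta_pos": [0, 0, 0], "spin": 0}, {"delta_pos": [0, 0, 0], "spin": 0}]'

```text
time: 32.5
tool_pos: [0.5821, 0.1688, 0.2061]
eef_rot: [0.143, 0.99, 0.0, 0.0]
wrist_force: [-0.7, -0.6, -4.2]
width: 0.342
```

Emit:
apply_moves --series '[{"delta_pos": [0, 0, 0], "spin": 0.1428}, {"delta_pos": [0, 0, 0], "spin": 0.1428}, {"delta_pos": [0, 0, 0], "spin": 0.1428}, {"delta_pos": [0, 0, 0], "spin": 0.1428}, {"delta_pos": [0, 0, 0], "spin": 0.1428}, {"delta_pos": [0, 0, 0], "spin": 0.1428}, {"delta_pos": [0, 0, 0], "spin": 0.1428}, {"delta_pos": [0, 0, 0], "spin": 0.1428}, {"delta_pos": [0, 0, 0], "spin": 0.1428}, {"delta_pos": [0, 0, 0], "spin": 0.1428}, {"delta_pos": [0, 0, 0], "spin": 0.1428}]'

```text
time: 33.6
tool_pos: [0.5815, 0.1687, 0.2038]
eef_rot: [0.803, 0.596, -0.002, -0.001]
wrist_force: [0.1, 0.1, -3.5]
width: 0.343
```

Emit:
apply_moves --series '[{"delta_pos": [0, 0, 0], "spin": 0.1428}, {"delta_pos": [0, 0, 0], "spin": 0.1428}, {"delta_pos": [0, 0, 0], "spin": 0.1428}, {"delta_pos": [0, 0, 0], "spin": 0.1428}, {"delta_pos": [0, 0, 0], "spin": 0.1428}, {"delta_pos": [0, 0, 0], "spin": 0.1428}, {"delta_pos": [0, 0, 0], "spin": 0.1428}, {"delta_pos": [0, 0, 0], "spin": 0.1428}, {"delta_pos": [0, 0, 0], "spin": 0.1428}, {"delta_pos": [0, 0, 0], "spin": 0.1428}, {"delta_pos": [0, 0, 0], "spin": 0.1428}, {"delta_pos": [0, 0, 0], "spin": 0}]'

```text
time: 34.8
tool_pos: [0.5816, 0.1687, 0.204]
eef_rot: [0.99, -0.144, -0.001, 0.001]
wrist_force: [-0.4, -0.3, -4.4]
width: 0.344
```

```bash
python3 - <<'E'
from h import *
plan(.5785,.1697,.028,1.286-np.pi)
for n in("wrist","top"):
    c=capture(n);P=cloud(c);z=P[...,2]
    m=(z>.15)&(z<.24)&(abs(P[...,0]-.58)<.12)&(abs(P[...,1]-.17)<.12)
    hsv=cv2.cvtColor(c["color"],cv2.COLOR_RGB2HSV).astype(int)
    r=m&((hsv[...,0]<10)|(hsv[...,0]>165))&(hsv[...,1]>120)
    w=m&(hsv[...,1]<60)&(hsv[...,2]>170)
    for k,mm in(("red",r),("white",w)):
        if mm.sum()>5:
            q=P[mm];print(n,k,mm.sum(),q.mean(0).round(4),np.median(q[:,2]),cv2.minAreaRect((q[:,:2]*1000).astype(np.float32)))
save("w5.png",capture("wrist")["color"])
E
```

```text
spin -0.005 then dx -0.0032 dy -0.0001 |0.003|  dz 0.1760   (tilt 0.1700, jaw -1.860, j6 2.10, t 34.8)
wrist red 7095 [0.6533 0.1464 0.2372] 0.2372315939533995 ((652.2071533203125, 146.51429748535156), (30.114700317382812, 33.508819580078125), 73.90727233886719)
wrist white 10820 [0.6052 0.1609 0.2372] 0.23724070697763297 ((609.9391479492188, 159.91041564941406), (29.244863510131836, 103.4222640991211), 72.92112731933594)
top red 109 [0.6516 0.1334 0.2298] 0.23527550596264768 ((650.0686645507812, 138.05001831054688), (15.418761253356934, 30.772794723510742), 74.24188995361328)
```

View pics/w5.png

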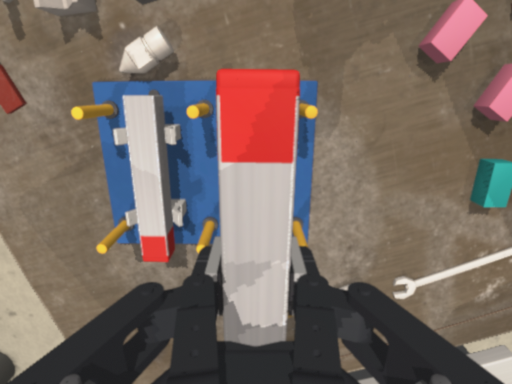

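Wrist view: the tube is held level with its red end at (257,115), pointing away from the robot, and the empty lane is below. The wrist camera's small bias flips with the half turn, so I'll average the post readings from both orientations.

```bash
python3 - <<'E'
from h import *
c=capture("wrist");P=cloud(c);cradle(c,P)
# blue bed outline, both cams
for n in("wrist","top"):
    c=capture(n);P=cloud(c)
    hsv=cv2.cvtColor(c["color"],cv2.COLOR_RGB2HSV).astype(int)
    m=(abs(hsv[...,0]-108)<14)&(hsv[...,1]>110)&(P[...,2]<.016)&(P[...,1]>0.05)&(P[...,0]<.75)
    m=cv2.morphologyEx(m.astype(np.uint8),cv2.MORPH_OPEN,np.ones((3,3)))>0
    print(n,cv2.minAreaRect((P[m][:,:2]*1000).astype(np.float32)))
E
```

```text
post [193. 111.] [0.6622 0.2033 0.0744] 140
post [ 79. 113.] [0.6919 0.3053 0.0737] 163
post [310. 111.] [0.6328 0.1025 0.0745] 136
post [103. 247.] [0.5587 0.3444 0.0735] 129
post [201. 246.] [0.5308 0.2431 0.0732] 64
post [302. 244.] [0.5024 0.1395 0.0713] 26
tube [147. 176.] [605.5 278. ] L180 W31 yaw -0.297 z 0.060 red [0.535 0.299]
wrist ((595.3094482421875, 223.84780883789062), (248.1493377685547, 198.36001586914062), 73.64996337890625)
top ((594.3974609375, 221.78134155273438), (247.65338134765625, 196.9976348876953), 73.7603988647461)
```

Emit:
apply_moves --series '[{"delta_pos": [-0.003, 0, 0], "spin": -0.005}, {"delta_pos": [0, 0, 0.04], "spin": 0}, {"delta_pos": [0, 0, 0.04], "spin": 0}, {"delta_pos": [0, 0, 0.03], "spin": 0}, {"delta_pos": [0, 0, 0.02], "spin": 0}, {"delta_pos": [0, 0, 0.015], "spin": 0}, {"delta_pos": [0, 0, 0], "spin": 0}, {"delta_pos": [0, 0, 0], "spin": 0}, {"delta_pos": [0, 0, 0], "spin": 0}]'

```text
time: 36.0
tool_pos: [0.58, 0.1699, 0.0626]
eef_rot: [0.99, -0.14, 0.001, -0.0]
wrist_force: [0.3, -0.0, -3.9]
width: 0.342
```

```bash
python3 - <<'E'
from h import *
plan(.579,.1695,.0275,1.286-np.pi)
c=capture("wrist");cradle(c,cloud(c));save("w6.png",c["color"])
E
```

```text
spin 0.003 then dx -0.0009 dy 0.0007 |0.001|  dz 0.0351   (tilt 0.1134, jaw -1.852, j6 2.10, t 36.0)
post [132. 124.] [0.6621 0.2027 0.0741] 623
post [368. 125.] [0.6327 0.1025 0.074 ] 625
post [  4. 352.] [0.558  0.3412 0.0716] 153
post [163. 360.] [0.5298 0.242  0.0739] 294
post [344. 359.] [0.5004 0.1376 0.0736] 126
tube [ 56. 204.] [618.2 273.7] L153 W32 yaw -0.293 z 0.060 red [0.552 0.305]
```

View pics/w6.png

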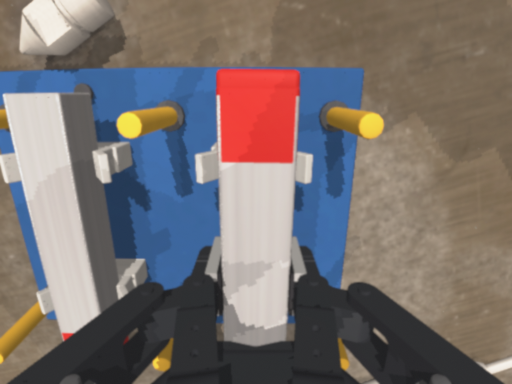

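```bash
cat >> h.py <<'E'
def lane(c,P,ctr,th=-.285):
    u=np.array([np.cos(th),np.sin(th)]);v=np.array([u[1],-u[0]])
    d=P[...,:2]-np.array(ctr);a=d@u;b=d@v;z=P[...,2]
    hsv=cv2.cvtColor(c["color"],cv2.COLOR_RGB2HSV).astype(int)
    g=(hsv[...,1]<70)
    for s in(-.045,.045):
        for lo,hi in((-.035,-.014),(.014,.035)):
            m=g&(abs(a-s)<.012)&(b>lo)&(b<hi)&(z>.047)&(z<.057)
            if m.sum()>8:print("cheek u%.3f"%s,"v %.4f..%.4f"%tuple(np.percentile(b[m],[3,97])),"u %.4f..%.4f"%tuple(np.percentile(a[m],[3,97])),m.sum())
    zt=np.nanmax(np.where((abs(a)<.1)&(abs(b)<.02)&(z<.12)&(g|(hsv[...,0]<10)|(hsv[...,0]>165)),z,0))
    for s in(-.08,-.06,-.03,.03,.06,.08):
        m=(abs(a-s)<.01)&(abs(b)<.025)&(z>.056)&(z<.11)&(z>zt-.006)
        if m.sum()>20:print("tube u%.2f"%s,"v %.4f..%.4f"%tuple(np.percentile(b[m],[1,99])),"z %.4f"%np.median(z[m]))
E
python3 - <<'E'
from h import *
c=capture("wrist");lane(c,cloud(c),(.579,.1695))
E
```

```text
cheek u0.045 v -0.0323..-0.0235 u 0.0379..0.0528 546
cheek u0.045 v 0.0220..0.0295 u 0.0378..0.0529 477
```

```bash
python3 - <<'E'
from h import *
c=capture("wrist");P=cloud(c)
th=-.285;u=np.array([np.cos(th),np.sin(th)]);v=np.array([u[1],-u[0]]);d=P[...,:2]-np.array((.579,.1695));a=d@u;b=d@v
for s in(.03,.05,.07,.085):
    m=(abs(a-s)<.006)&(abs(b)<.025)&(P[...,2]>.09)&(P[...,2]<.102)
    print(s,m.sum(),np.percentile(b[m],[1,99]).round(4),np.median(P[m][:,2]).round(4))
m=(abs(b)<.012)&(P[...,2]>.09)&(P[...,2]<.102)&(a>.03);print("tip u",np.percentile(a[m],99.5))
E
```

```text
0.03 1903 [-0.0147  0.0146] 0.0957
0.05 2259 [-0.0145  0.0147] 0.0957
0.07 2695 [-0.0145  0.015 ] 0.0959
0.085 2959 [-0.0144  0.0147] 0.0958
tip u 0.09119692432019715
```

Emit:
apply_moves --series '[{"delta_pos": [-0.001, -0.001, 0.008], "spin": 0}, {"delta_pos": [0, 0, 0.008], "spin": 0}, {"delta_pos": [0, 0, 0.008], "spin": 0}, {"delta_pos": [0, 0, 0.006], "spin": 0}, {"delta_pos": [0, 0, 0.004], "spin": 0}, {"delta_pos": [0, 0, 0], "spin": 0}, {"delta_pos": [0, 0, 0], "spin": 0}]'

```text
time: 36.85
tool_pos: [0.5787, 0.1709, 0.0269]
eef_rot: [0.99, -0.14, -0.0, 0.0]
wrist_force: [-0.3, 0.9, -4.0]
width: 0.342
```

```bash
python3 - <<'E'
from h import *
plan(.578,.1705,.0275,1.286-np.pi)
p,M,s=pose();print(p,s["wrist_force"],s["moment"])
E
```

```text
spin 0.003 then dx -0.0006 dy 0.0006 |0.001|  dz -0.0006   (tilt 0.0015, jaw -1.853, j6 2.10, t 36.9)
[0.57869769 0.1708832  0.02691998] [-0.26150852  0.89546471 -3.95378053] [-0.02037161 -0.04080338 -0.05517078]
```

Emit:
apply_moves --series '[{"delta_pos": [0, 0, 0.0015], "spin": 0}, {"delta_pos": [0, 0, 0], "spin": 0}, {"delta_pos": [0, 0, 0], "spin": 0}]'

```text
time: 37.15
tool_pos: [0.5788, 0.171, 0.0268]
eef_rot: [0.99, -0.14, 0.0, -0.0]
wrist_force: [-6.6, -1.6, 11.0]
width: 0.34
```

Contact with the saddle floor at 11 N. Releasing.

Emit:
apply_moves --gripper 0.06 --series '[{"delta_pos": [0, 0, 0], "spin": 0}, {"delta_pos": [0, 0, 0], "spin": 0}, {"delta_pos": [0, 0, 0], "spin": 0}, {"delta_pos": [0, 0, 0], "spin": 0}, {"delta_pos": [0, 0, 0], "spin": 0}, {"delta_pos": [0, 0, -0.02], "spin": 0}, {"delta_pos": [0, 0, -0.04], "spin": 0}, {"delta_pos": [0, 0, -0.04], "spin": 0}, {"delta_pos": [0, 0, -0.04], "spin": 0}, {"delta_pos": [0, 0, -0.03], "spin": 0}, {"delta_pos": [0, 0, 0], "spin": 0}]'

```text
time: 38.25
tool_pos: [0.58, 0.1713, 0.2006]
eef_rot: [0.99, -0.14, 0.003, -0.001]
wrist_force: [0.5, -0.9, 0.3]
width: 0.705
```

```bash
python3 - <<'E'
from h import *
c=capture("wrist");P=cloud(c);cradle(c,P);lane(c,P,(.579,.1695));print("A");lane(c,P,(.610,.2751));save("w7.png",c["color"])
plan(.605,.277,.09,1.286-np.pi)
E
```

```text
post [ 79. 111.] [0.6919 0.3054 0.0739] 165
post [195. 110.] [0.6621 0.2033 0.0746] 142
post [313. 110.] [0.6326 0.1023 0.0744] 149
post [103. 248.] [0.5587 0.3445 0.0737] 128
post [204. 249.] [0.529  0.242  0.0741] 105
post [305. 249.] [0.4992 0.1409 0.0738] 109
tube [257. 171.] [579.6 170.1] L180 W30 yaw -0.296 z 0.060 red [0.651 0.149]
tube [148. 174.] [605.2 277.7] L179 W31 yaw -0.296 z 0.060 red [0.536 0.3  ]
cheek u-0.045 v -0.0317..-0.0232 u -0.0524..-0.0374 127
cheek u-0.045 v 0.0205..0.0299 u -0.0518..-0.0372 135
cheek u0.045 v -0.0323..-0.0236 u 0.0375..0.0527 166
cheek u0.045 v 0.0213..0.0298 u 0.0378..0.0528 157
tube u-0.08 v -0.0166..0.0131 z 0.0601
tube u-0.06 v -0.0163..0.0128 z 0.0601
tube u-0.03 v -0.0160..0.0132 z 0.0601
tube u0.03 v -0.0153..0.0141 z 0.0601
tube u0.06 v -0.0150..0.0144 z 0.0601
tube u0.08 v -0.0148..0.0149 z 0.0600
A
cheek u-0.045 v -0.0317..-0.0226 u -0.0517..-0.0377 139
cheek u-0.045 v 0.0210..0.0297 u -0.0527..-0.0374 108
cheek u0.045 v -0.0316..-0.0234 u 0.0377..0.0521 159
cheek u0.045 v 0.0200..0.0294 u 0.0376..0.0530 141
tube u-0.08 v -0.0163..0.0126 z 0.0601
tube u-0.06 v -0.0163..0.0129 z 0.0600
tube u-0.03 v -0.0160..0.0131 z 0.0601
tube u0.03 v -0.0155..0.0137 z 0.0601
tube u0.06 v -0.0152..0.0147 z 0.0601
tube u0.08 v -0.0148..0.0147 z 0.0600
spin 0.003 then dx -0.0051 dy -0.1088 |0.109|  dz 0.1078   (tilt 0.2109, jaw -1.853, j6 2.10, t 38.3)
```

View pics/w7.png

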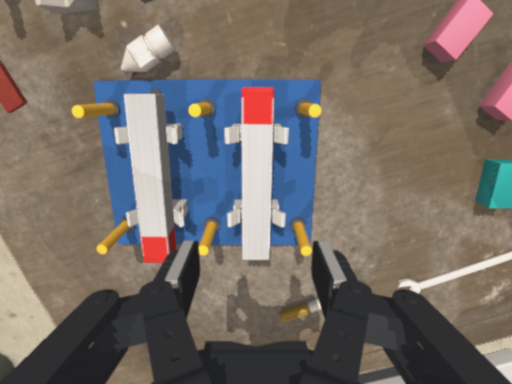

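Tube B is seated flat (top at 60 mm), centred within 0.5 mm along the lane, red end at (258,105), far from the robot. Tube A is next, at (150,175); I'll grip it in this orientation and spin back.

Emit:
apply_moves --series '[{"delta_pos": [-0.005, -0.037, 0], "spin": 0.003}, {"delta_pos": [0, -0.037, 0], "spin": 0}, {"delta_pos": [0, -0.0355, 0], "spin": 0}, {"delta_pos": [0, 0, 0.04], "spin": 0}, {"delta_pos": [0, 0, 0.04], "spin": 0}, {"delta_pos": [0, 0, 0.028], "spin": 0}, {"delta_pos": [0, 0, 0], "spin": 0}, {"delta_pos": [0, 0, 0], "spin": 0}, {"delta_pos": [0, 0, 0], "spin": 0}]'

```text
time: 39.2
tool_pos: [0.6052, 0.2776, 0.0895]
eef_rot: [0.99, -0.142, 0.001, -0.001]
wrist_force: [-0.3, -0.5, -0.8]
width: 0.703
```

```bash
python3 - <<'E'
from h import *
plan(.605,.2775,.028,1.286-np.pi)
c=capture("wrist");P=cloud(c);cradle(c,P);lane(c,P,(.610,.2751))
E
```

```text
spin -0.000 then dx -0.0002 dy 0.0002 |0.000|  dz 0.0615   (tilt 0.1268, jaw -1.856, j6 2.25, t 39.2)
post [156. 108.] [0.6921 0.3058 0.0743] 438
post [357. 108.] [0.6626 0.2051 0.0742] 437
post [484. 317.] [0.5001 0.1422 0.0732] 286
tube [429. 178.] [592.7 167.1] L153 W32 yaw -0.290 z 0.060 red [0.651 0.151]
tube [255. 202.] [605.4 277.8] L179 W31 yaw -0.297 z 0.060 red [0.536 0.299]
cheek u-0.045 v -0.0322..-0.0234 u -0.0521..-0.0368 287
cheek u-0.045 v 0.0209..0.0290 u -0.0520..-0.0367 266
cheek u0.045 v -0.0323..-0.0233 u 0.0376..0.0527 411
cheek u0.045 v 0.0208..0.0295 u 0.0376..0.0526 410
tube u-0.08 v -0.0172..0.0124 z 0.0602
tube u-0.06 v -0.0167..0.0130 z 0.0601
tube u-0.03 v -0.0162..0.0131 z 0.0601
tube u0.03 v -0.0157..0.0137 z 0.0600
tube u0.06 v -0.0155..0.0140 z 0.0600
tube u0.08 v -0.0151..0.0140 z 0.0599
```

Emit:
apply_moves --series '[{"delta_pos": [0, 0, 0.02], "spin": 0}, {"delta_pos": [0, 0, 0.02], "spin": 0}, {"delta_pos": [0, 0, 0.012], "spin": 0}, {"delta_pos": [0, 0, 0.01], "spin": 0}, {"delta_pos": [0, 0, 0], "spin": 0}, {"delta_pos": [0, 0, 0], "spin": 0}, {"delta_pos": [0, 0, 0], "spin": 0}]'

```text
time: 39.95
tool_pos: [0.605, 0.2776, 0.0267]
eef_rot: [0.99, -0.142, 0.001, -0.0]
wrist_force: [0.3, -0.2, 0.2]
width: 0.706
```

Emit:
apply_moves --gripper 0.0 --series '[{"delta_pos": [0, 0, 0], "spin": 0}, {"delta_pos": [0, 0, 0], "spin": 0}, {"delta_pos": [0, 0, 0], "spin": 0}, {"delta_pos": [0, 0, 0], "spin": 0}, {"delta_pos": [0, 0, 0], "spin": 0}, {"delta_pos": [0, 0, 0], "spin": 0}, {"delta_pos": [0, 0, 0], "spin": 0}, {"delta_pos": [0, 0, 0], "spin": 0}]'

```text
time: 40.75
tool_pos: [0.6048, 0.2776, 0.0262]
eef_rot: [0.99, -0.142, 0.0, -0.0]
wrist_force: [-0.0, 0.4, 7.0]
width: 0.346
```

Emit:
apply_moves --series '[{"delta_pos": [0, 0, -0.01], "spin": 0}, {"delta_pos": [0, 0, -0.02], "spin": 0}, {"delta_pos": [0, 0, -0.02], "spin": 0}, {"delta_pos": [0, 0, -0.03], "spin": 0}, {"delta_pos": [0, 0, -0.03], "spin": 0}, {"delta_pos": [0, 0, -0.04], "spin": 0}, {"delta_pos": [0, 0, -0.03], "spin": 0}, {"delta_pos": [0, 0, 0], "spin": 0}, {"delta_pos": [0, 0, 0], "spin": 0}]'

```text
time: 41.65
tool_pos: [0.6044, 0.2774, 0.2056]
eef_rot: [0.99, -0.142, 0.0, -0.0]
wrist_force: [0.5, 0.7, -3.6]
width: 0.342
```

Emit:
apply_moves --series '[{"delta_pos": [0, 0, 0], "spin": -0.1428}, {"delta_pos": [0, 0, 0], "spin": -0.1428}, {"delta_pos": [0, 0, 0], "spin": -0.1428}, {"delta_pos": [0, 0, 0], "spin": -0.1428}, {"delta_pos": [0, 0, 0], "spin": -0.1428}, {"delta_pos": [0, 0, 0], "spin": -0.1428}, {"delta_pos": [0, 0, 0], "spin": -0.1428}, {"delta_pos": [0, 0, 0], "spin": -0.1428}, {"delta_pos": [0, 0, 0], "spin": -0.1428}, {"delta_pos": [0, 0, 0], "spin": -0.1428}, {"delta_pos": [0, 0, 0], "spin": -0.1428}]'

```text
time: 42.75
tool_pos: [0.6039, 0.2771, 0.2032]
eef_rot: [0.799, 0.602, -0.002, -0.0]
wrist_force: [0.4, 0.0, -3.0]
width: 0.344
```

Emit:
apply_moves --series '[{"delta_pos": [0, 0, 0], "spin": -0.1428}, {"delta_pos": [0, 0, 0], "spin": -0.1428}, {"delta_pos": [0, 0, 0], "spin": -0.1428}, {"delta_pos": [0, 0, 0], "spin": -0.1428}, {"delta_pos": [0, 0, 0], "spin": -0.1428}, {"delta_pos": [0, 0, 0], "spin": -0.1428}, {"delta_pos": [0, 0, 0], "spin": -0.1428}, {"delta_pos": [0, 0, 0], "spin": -0.1428}, {"delta_pos": [0, 0, 0], "spin": -0.1428}, {"delta_pos": [0, 0, 0], "spin": -0.1428}, {"delta_pos": [0, 0, 0], "spin": -0.1428}, {"delta_pos": [0, 0, 0], "spin": 0}]'

```text
time: 43.95
tool_pos: [0.6039, 0.2772, 0.2034]
eef_rot: [0.141, 0.99, -0.001, -0.001]
wrist_force: [-0.1, -0.7, -3.1]
width: 0.339
```

```bash
python3 - <<'E'
from h import *
plan(.610,.276,.06,1.286)
E
```

```text
spin 0.003 then dx -0.0062 dy 0.0006 |0.006|  dz 0.1434   (tilt 0.1705, jaw 1.289, j6 -0.90, t 44.0)
```

Emit:
apply_moves --series '[{"delta_pos": [-0.006, 0, 0], "spin": 0.003}, {"delta_pos": [0, 0, 0.04], "spin": 0}, {"delta_pos": [0, 0, 0.04], "spin": 0}, {"delta_pos": [0, 0, 0.03], "spin": 0}, {"delta_pos": [0, 0, 0.02], "spin": 0}, {"delta_pos": [0, 0, 0.012], "spin": 0}, {"delta_pos": [0, 0, 0], "spin": 0}, {"delta_pos": [0, 0, 0], "spin": 0}, {"delta_pos": [0, 0, 0], "spin": 0}]'

```text
time: 44.85
tool_pos: [0.611, 0.276, 0.0651]
eef_rot: [0.144, 0.99, 0.001, 0.001]
wrist_force: [-0.5, 0.3, -2.8]
width: 0.346
```

```bash
python3 - <<'E'
from h import *
plan(.610,.276,.027,1.286)
c=capture("wrist");P=cloud(c);lane(c,P,(.610,.2751))
th=-.285;u=np.array([np.cos(th),np.sin(th)]);v=np.array([u[1],-u[0]]);d=P[...,:2]-np.array((.610,.2751));a=d@u;b=d@v
for s in(-.03,-.05,-.07,-.085):
    m=(abs(a-s)<.006)&(abs(b)<.025)&(P[...,2]>.085)&(P[...,2]<.105)
    if m.sum():print(s,m.sum(),np.percentile(b[m],[1,99]).round(4),np.median(P[m][:,2]).round(4))
m=(abs(b)<.012)&(P[...,2]>.085)&(P[...,2]<.105)&(a<-.03);print("tip u",np.percentile(a[m],.5))
save("w8.png",c["color"])
E
```

```text
spin -0.004 then dx 0.0009 dy -0.0003 |0.001|  dz 0.0381   (tilt 0.1167, jaw 1.282, j6 -0.90, t 44.9)
cheek u-0.045 v -0.0323..-0.0240 u -0.0529..-0.0381 512
cheek u-0.045 v 0.0207..0.0293 u -0.0529..-0.0380 521
-0.03 1970 [-0.0158  0.0133] 0.0988
-0.05 2321 [-0.0161  0.0132] 0.0988
-0.07 2695 [-0.0161  0.0131] 0.0987
-0.085 2502 [-0.016  0.013] 0.0986
tip u -0.08890747895176554
```

View pics/w8.png

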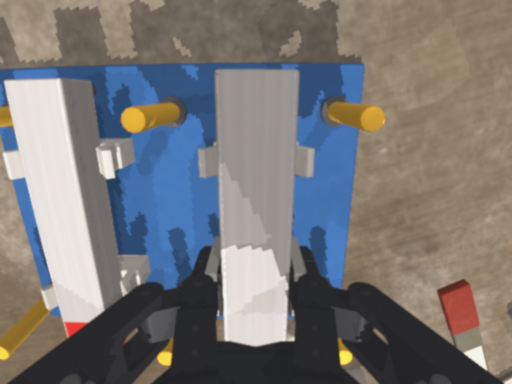

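Wrist view: tube A is held above its lane with the bare end at the top, toward the robot, between cheeks at (208,160) and (305,160). Its lateral offset from the saddle is about 0.1 mm. I'll lower it with a 1 mm longitudinal trim.

Emit:
apply_moves --series '[{"delta_pos": [0.0013, 0, 0.008], "spin": -0.003}, {"delta_pos": [0, 0, 0.008], "spin": 0}, {"delta_pos": [0, 0, 0.008], "spin": 0}, {"delta_pos": [0, 0, 0.008], "spin": 0}, {"delta_pos": [0, 0, 0.006], "spin": 0}, {"delta_pos": [0, 0, 0], "spin": 0}, {"delta_pos": [0, 0, 0], "spin": 0}]'

```text
time: 45.6
tool_pos: [0.6092, 0.2762, 0.0261]
eef_rot: [0.142, 0.99, 0.0, 0.0]
wrist_force: [-2.9, -0.2, 4.5]
width: 0.347
```

Seated (force +4.5 N, up from -3 N). Releasing and rising.

Emit:
apply_moves --gripper 0.06 --series '[{"delta_pos": [0, 0, 0], "spin": 0}, {"delta_pos": [0, 0, 0], "spin": 0}, {"delta_pos": [0, 0, 0], "spin": 0}, {"delta_pos": [0, 0, 0], "spin": 0}, {"delta_pos": [0, 0, 0], "spin": 0}, {"delta_pos": [0, 0, -0.02], "spin": 0}, {"delta_pos": [0, 0, -0.04], "spin": 0}, {"delta_pos": [0, 0, -0.04], "spin": 0}, {"delta_pos": [0, 0, -0.04], "spin": 0}, {"delta_pos": [0, 0, -0.04], "spin": 0}, {"delta_pos": [0, 0, 0], "spin": 0}]'

```text
time: 46.7
tool_pos: [0.6106, 0.2767, 0.2124]
eef_rot: [0.142, 0.99, 0.002, 0.004]
wrist_force: [1.3, -0.4, 0.3]
width: 0.701
```

Emit:
apply_moves --series '[{"delta_pos": [0.035, 0, 0], "spin": 0}, {"delta_pos": [0.035, 0, 0], "spin": 0}, {"delta_pos": [0.035, 0.02, 0], "spin": 0}, {"delta_pos": [0.02, 0.03, 0], "spin": 0}, {"delta_pos": [0, 0.04, 0], "spin": 0}, {"delta_pos": [0, 0.04, 0], "spin": 0}, {"delta_pos": [0, 0, 0], "spin": 0}, {"delta_pos": [0, 0, 0], "spin": 0}]'

```text
time: 47.5
tool_pos: [0.5254, 0.4364, 0.2045]
eef_rot: [0.141, 0.99, -0.001, -0.0]
wrist_force: [-0.3, -0.9, -0.3]
width: 0.704
```

```bash
python3 - <<'E'
from h import *
print(pose()[0])
c,P=look();cradle(c,P);save("t9.png",c["color"][90:310],1.5)
m=(P[...,2]>.018)&(P[...,2]<.055)&(P[...,0]>.435)&(P[...,0]<.615)&(P[...,1]<-.265)&(P[...,1]>-.44)
n,l,s,ce=cv2.connectedComponentsWithStats(m.astype(np.uint8))
for i in range(1,n):
    if s[i,4]>60:print("bin",np.round(np.nanmean(P[l==i],0),3),s[i,4])
c=capture("wrist");P=cloud(c);cradle(c,P);print("B");lane(c,P,(.579,.1695));print("A");lane(c,P,(.610,.2751))
E
```

```text
[0.5253621  0.43641064 0.2044611 ]
[265. 138.] [ 0.668 -0.072] L55 W32 yaw -0.884 z 0.028 [255 178 199]
[317. 137.] [ 0.676 -0.21 ] L62 W29 yaw 1.105 z 0.016 [246 236 217]
[286. 167.] [ 0.588 -0.128] L54 W30 yaw -0.815 z 0.028 [255 178 199]
[279. 206.] [ 0.484 -0.109] L55 W30 yaw -0.283 z 0.028 [  8 194 172]
post [119. 123.] [0.6907 0.3044 0.0733] 20
post [158. 134.] [0.6609 0.2016 0.074 ] 15
post [198. 145.] [0.6313 0.099  0.0742] 16
post [100. 173.] [0.5567 0.3431 0.0729] 18
post [140. 185.] [0.5272 0.2396 0.0747] 17
post [180. 197.] [0.4973 0.1387 0.074 ] 18
tube [131. 156.] [610. 273.] L179 W32 yaw -0.303 z 0.060 red [0.679 0.251]
tube [170. 167.] [579.9 169. ] L179 W32 yaw -0.302 z 0.060 red [0.649 0.147]
bin [ 0.574 -0.307  0.033] 324
bin [ 0.57  -0.398  0.029] 261
bin [ 0.494 -0.434  0.031] 147
bin [ 0.478 -0.306  0.033] 338
bin [ 0.486 -0.351  0.03 ] 255
post [ 82. 232.] [0.5267 0.2455 0.0736] 125
post [182. 233.] [0.5563 0.3474 0.074 ] 101
post [ 23. 332.] [0.6304 0.1042 0.073 ] 93
post [194. 336.] [0.6898 0.3111 0.0724] 37
tube [ 51. 262.] [568.4 174.6] L158 W32 yaw -0.295 z 0.060 red [0.635 0.143]
tube [140. 247.] [574. 287.] L106 W31 yaw -0.294 z 0.060 red None
B
cheek u-0.045 v -0.0329..-0.0155 u -0.0558..-0.0343 171
cheek u-0.045 v 0.0220..0.0283 u -0.0534..-0.0384 102
cheek u0.045 v -0.0169..-0.0150 u 0.0336..0.0414 27
cheek u0.045 v 0.0217..0.0287 u 0.0367..0.0513 69
tube u-0.08 v -0.0177..0.0123 z 0.0599
tube u-0.06 v -0.0177..0.0126 z 0.0598
tube u-0.03 v -0.0173..0.0127 z 0.0599
tube u0.03 v -0.0166..0.0131 z 0.0598
tube u0.06 v -0.0041..0.0133 z 0.0599
A
cheek u-0.045 v -0.0322..-0.0151 u -0.0549..-0.0359 154
cheek u-0.045 v 0.0210..0.0282 u -0.0535..-0.0384 117
tube u-0.08 v -0.0159..0.0133 z 0.0599
tube u-0.06 v -0.0156..0.0134 z 0.0598
tube u-0.03 v -0.0164..0.0136 z 0.0599
```

View pics/t9.png

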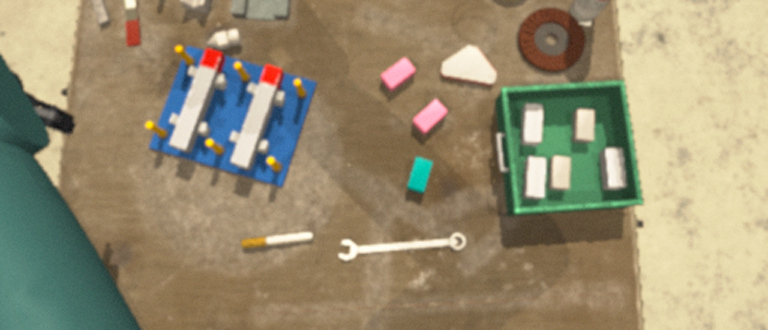

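Final top view: both tubes lie in their lanes with red ends at (212,58) and (270,75), away from the robot. All five offcuts are in the bin (500-640, 85-215). The magnet (468,65), marker (277,240), spanner (400,245) and decoys are where they were. The gripper is clear, so I'm handing in.

```bash
python3 -c "
from bench import workorder;print(workorder.job_done())"
```

```text
the job is handed in; nothing more can be done
None
```

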